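Ready the stockroom bench scale

TASK

Make the bench scale ready for use: lift the white bottle off the steel weighing pan and set it down upright on the floor of the yellow tray, without dropping it. Then slide the pan steadily along the deck, under the grey bridge, until it drops fully home and lies level in its pocket, and last press the green zero button on the bridge right down and let it go. Leave the other things on the bench where they are.

Things in the scene. Friction and masses are not known exactly. Their poses are not given: they have to be found in the camera images.
- scale: Bench scale, fixed, 302 long (x) x 194 wide (y) mm. Origin on the bench at its middle; z up; +x is the way the pan slides (away from the robot, within about 13 degrees). White deck, top at z = 50 mm, from x = -130 to +30, then the black sunk pocket to x = +156 and a blue end wall 62 high. Blue side rails guide the pan: inner faces at y = +-63, tops at z = 60.
- pocket (a point): Centre of the pocket's black floor, 93 mm along the scale's +x, at z = 40 (10 mm below the deck); axes as the scale's. The pocket is 126 x 126 mm. The pan is home when its origin is here and it lies level; it has 3 mm of play each way.
- bridge (a point): Middle of the lower robot-side edge of the grey bridge that crosses the channel (scale x = 23, z = 125). The bridge runs from x = 23 to 78, underside z = 125, top z = 155, posts at y = +-75 to +-97. It overhangs the pan's lip by 10 mm when the pan is home, so the push must end slanting in under it; the bottle is too tall to pass under.
- pan: Loose steel pan, about 0.4 kg: plate 120 x 120 x 12 mm with a turned-up lip 4 mm thick along its whole robot-side edge (x = -60 to -56), 26 mm high from the underside. Origin: centre of the underside; axes nearly as the scale's. Starts on the deck 115 to 140 mm short of home. Slides with a few newtons; the front dips when half over the pocket, the lip end falls 10 mm when fully over.
- pan_lip (a point): Middle of the top of the lip's outer (robot-side) face: where to push, best 5 to 20 mm below it.
- bottle: White plastic bottle with yellow label and red cap, standing on the pan. 54 mm diameter, 120 mm high, about 0.25 kg; the straight-sided part reaches from the foot to about 70 mm up. Origin: centre of the underside, z up.
- tray: Loose yellow open tray, 200 (x) x 140 (y) x 25 mm high, walls 5 mm, inner floor 5 mm above the origin; stands on the bench left or right of the scale. Origin: centre of the underside. A small carton stands in its +x half; the -x half is free for the bottle.
- small_carton: Small brown carton, 50 x 80 x 45 mm high, loose in the tray, centred about 60 mm along the tray's +x. Origin: centre of the underside. It belongs in the tray.
- zero (a joint): Travel of the green zero button: 0 released, 0.006 m fully down. Spring return, about 5 N when fully down; counts as pressed beyond 0.0045 m.
- zero_top (a point): Centre of the top of the green button (26 mm diameter) on the bridge's top, right-hand part; it is pressed straight down.
- carton: Brown carton lying on the bench on the side of the scale where the tray is not, 150 x 110 x 60 mm high. Origin: centre of the underside. Leave alone.
- tape_roll: Orange tape roll lying flat, 90 mm diameter, 45 mm high. Origin: centre of the underside. Leave alone.
- jug: Larger white bottle, 72 mm diameter, 160 mm high, standing on the bench beyond the scale's right. Origin: centre of the underside. Leave alone.
- screwdriver: Screwdriver lying on the bench. Leave alone.
- box_stack: White paper box, 100 x 70 x 35 mm, on the bench. Origin: centre of the underside. Leave alone.
- pen_cup: Blue cup, 70 mm diameter, 90 mm high. Origin: centre of the underside. Leave alone.
Not all that is in view belongs to the job. What is shaped like the bottle but orange is not meant.

How it is judged (in metres and radians):
On the way, in this order (a step that is already met when the one before it is completed fails the run):
1. the bottle stands upright on the tray's floor, let go (x of bottle in the frame of tray between -0.085 and 0.085 m and y of bottle in the frame of tray between -0.055 and 0.055 m and z of bottle in the frame of tray between 0 and 0.009 m and angle between bottle's own z axis and vertical below 0.1 rad and contact force between the fingers and bottle below 0.1 N), for 0.2 s.
2. the pan has dropped home into its pocket (z of pan in the frame of pocket below 0.003 m and distance between pan and pocket below 0.007 m and angle between pan's own z axis and vertical below 0.03 rad), for 0.2 s.
3. the zero button is pressed down with the pan home (all of step 2 and value of joint zero above 0.0045 m), for 0.05 s.
At the end, for the whole second after the job is handed in: The bottle stands upright (within 0.1 rad) and still on the tray's floor; the pan lies in the pocket within 7 mm of pocket, no more than 3 mm above its floor and level within 0.03 rad, at rest; the button is up again; the small carton is still in the tray (all of step 2 and x of bottle in the frame of tray between -0.085 and 0.085 m and y of bottle in the frame of tray between -0.055 and 0.055 m and z of bottle in the frame of tray between 0 and 0.009 m and angle between bottle's own z axis and vertical below 0.1 rad and value of joint zero below 0.0015 m and linear speed of each of bottle, pan below 0.02 m/s and x of small_carton in the frame of tray between -0.09 and 0.09 m and y of small_carton in the frame of tray between -0.06 and 0.06 m and z of small_carton in the frame of tray below 0.03 m); the robot touches nothing.
It fails at once if the bottle is tipped over (beyond 0.6 rad) (angle between bottle's own z axis and vertical above 0.6 rad).
It fails at once if the bottle is dropped or thrown (faster than 0.5 m/s with no finger on it) (linear speed of bottle above 0.5 m/s and contact force between the fingers and bottle below 0.05 N).
It fails at once if the pan is lifted off the scale (origin over 25 mm above the deck) or flung (over 0.7 m/s) (z of pan in the frame of scale above 0.075 m or linear speed of pan above 0.7 m/s).
It fails at once if a bystander is moved more than 30 mm (distance of any of carton, tape_roll, jug, screwdriver, box_stack, pen_cup from where it was at the start of the episode above 0.03 m).
It also fails if it takes over 67 s, if anything falls off the work surface, if the arm or the gripper's body presses on something with over 40 N, if the wrist force passes 120 N, or if a joint passes its speed limit or range.

ROBOT

A 7-joint arm with a two-finger parallel gripper is mounted at the origin on the work surface. World frame = base frame: x ahead of the robot, y to its left, z up, the work surface at z = 0. Lengths are in mm, angles in rad, forces in N, time in s.
With the tool pointing down it reaches from about 400 to 900 mm from the base axis. Payload 5.5 kg.
Tool frame: the origin (TCP) lies at the centre of the arm's flange, where the gripper is bolted on; the fingertips stand 178 mm ahead of it and the grasp point (between the pads) lies 159 mm ahead of it (manip.tcp_to_tips is the distance from the TCP to the fingertips, in mm); z points along the fingers, y is the line along which they close (so a half turn about z gives the same grasp; the last joint's range is limited). The gripper opens to 92 mm and grips with 3 to 60 N. Pads are 19 mm wide; open, the fingers measure 130 mm over their backs; the gripper's body (75 mm by 190 mm) begins 47 mm behind the grasp point.
Start: joints at [0.263, 0.501, -0.427, 1.55, 0.221, 1.138, -0.21], TCP at [649.997, 0.031, 404.729] pointing down, gripper open.
Joint ranges: [-2.88, 2.88], [-0.31, 2.03], [-1.54, 1.56], [0.2, 2.42], [-1.41, 4.55], [0.19, 2.02], [-2.57, 2.57]. Speed limits (rad/s): [2.57, 2.57, 3.14, 3.14, 3.14, 3.14, 3.14].

INTERFACE

Orientations are given as a rotation vector (axis times angle).
In Python, from bench import manip gives the robot as it stands.
- The arm moves only by the shell command python3 -m creep 'ROWS' [FORCE]. ROWS is JSON, a list of rows, each an object with "hand": the opening, from 0 (shut) to 1 (fully open); "offset": the shift along the tool's x, y, z in cm, a list of three; "rot": the turn, a rotation vector about the tool's x, y, z in degrees, a list of three. In form: [{"hand": hand, "offset": [tx, ty, tz], "rot": [ax, ay, az]}, ...]. A call has 1 to 10 rows; each row is the pose to reach, as a shift and turn from the pose commanded when the call began, along the tool's axes at that moment; what a row does not reach only later rows make up. A row lasts 1/10 s, in which the tool goes at most 50 mm and 8.59 degrees, less where a joint would pass 70% of its speed; a pose out of reach is approached as far as the arm can. A call with a gripper value outside its range is refused whole. The fingers move at their own pace and stop on an object; FORCE is the grip in N (left out, the last holds). Time passes only in rows, so rows that repeat a pose let the fingers close. It gives the time, the measured TCP pose, the force, the opening and the grip force at its end, in the units of the state.
- manip.get_state(): the state, without advancing time (a new reading comes with each control period).
- manip.camera(name): name is "scene" or "side" or "wrist"; returns the picture (480x640x3 uint8, red, green, blue); there is no depth.
- manip.camera_params(name): a dict with "intrinsics" (3x3 intrinsics, pixels), "k1" (the pictures are not rectified: a ray, as slopes to the right and down, at radius r is drawn at 1 + k1 r^2 times it, then the intrinsics apply), "R" (3x3) and "t" (3): a world point X has camera coordinates R X + t; the wrist camera has in their place "mount" (4x4, takes a point from camera to tool coordinates, whose origin is the TCP and whose axes are the flange's). Camera axes: x right, y down, z forward; pixel columns grow to the right and rows downward; lengths in mm; the calibration is good to about 2 mm. A picture is of the moment at which its call begins: read the wrist's pose just before it. camera_params takes no time and is no camera call.
- manip.close_job(): hands the job in; it is judged then, once.
The state is a dict: "time_s": time; "qpos": joint angles; "dq": joint speeds; "tau": joint torques, N m; "ee_pos": TCP position; "ee_rot": TCP orientation; "force": force on the tool from outside, world axes, zero at the start; "moment": the same for the moment, N m; "width": finger opening in mm; "grip_force": force on a finger pad.
Only numpy, scipy, OpenCV 4.12 (cv2) and the standard library are available. Lean on these libraries where they do the work, as an engineer would, in place of code of your own. Each camera call takes 0.05 s, during which the arm holds its last target. There are 200 camera calls.

## Working session

There is one attempt and no reset: what is moved stays moved. The work goes in short steps, Python scripts to look and compute and a shell command to move; the robot and the scene stay as the last step left them, time stands still between calls to the robot, and variables do not carry over. Pictures are saved under pics/ and viewed, at most 10 in all, crops included, and the job is handed in when it is done.

```bash
ls; mkdir -p pics; cat > h.py <<'E'
import numpy as np, cv2
from bench import manip
from scipy.spatial.transform import Rotation as Ro
def cam(n, st=None):
    p=manip.camera_params(n); K=np.array(p["intrinsics"])
    if "R" in p: R=np.array(p["R"]); t=np.array(p["t"]).ravel()
    else:
        st=st or manip.get_state(); M=np.array(p["mount"])
        Rt=Ro.from_rotvec(st["ee_rot"]).as_matrix()
        Rwc=Rt@M[:3,:3]; c=Rt@M[:3,3]+np.array(st["ee_pos"]); R=Rwc.T; t=-R@c
    return K,p["k1"],R,t
def ray(c,uv):
    K,k1,R,t=c; x=np.array([(uv[0]-K[0,2])/K[0,0],(uv[1]-K[1,2])/K[1,1]])
    d=x.copy()
    for _ in range(20): d=x/(1+k1*(d@d))
    return -R.T@t, R.T@np.array([d[0],d[1],1])
def onz(c,uv,z):
    o,d=ray(c,uv); return o+d*(z-o[2])/d[2]
def proj(c,X):
    K,k1,R,t=c; p=R@np.array(X)+t; d=p[:2]/p[2]; d=d*(1+k1*(d@d)); return K[:2,:2]@d+K[:2,2]
def two(c1,u1,c2,u2):
    o1,d1=ray(c1,u1);o2,d2=ray(c2,u2)
    s=np.linalg.lstsq(np.c_[d1,-d2],o2-o1,rcond=None)[0]
    a,b=o1+d1*s[0],o2+d2*s[1]; return (a+b)/2,np.linalg.norm(a-b)
def snap(n,f):
    im=cv2.cvtColor(manip.camera(n),cv2.COLOR_RGB2BGR); cv2.imwrite(f"pics/{f}.png",im); return im
E
python3 - <<'E'
from h import *
for n in("scene","side"): 
    snap(n,n+"0"); c=cam(n); print(n,(-c[2].T@c[3]).round(), c[0].round(1).tolist(),c[1])
snap("wrist","wrist0")
a=np.hstack([cv2.imread("pics/scene0.png"),cv2.imread("pics/side0.png")])
print(manip.get_state(), manip.camera_params("wrist")["mount"])
E
```

```text
pics
scene [1196.  435. 1418.] [[555.4, 0.0, 329.3], [0.0, 555.4, 237.8], [0.0, 0.0, 1.0]] -0.0411475410676801
side [ -119. -1159.   903.] [[529.9, 0.0, 320.8], [0.0, 529.9, 230.8], [0.0, 0.0, 1.0]] -0.14440208137981986
{'time_s': 0.15, 'qpos': array([ 0.2632144 ,  0.50162979, -0.42683438,  1.55120842,  0.22079578,
        1.13830894, -0.21028454]), 'dq': array([ 0.00043749, -0.00288689, -0.00051782, -0.00393036,  0.00060819,
        0.00157875,  0.00026285]), 'tau': array([-7.47210433e-03, -5.67105460e+01, -5.82536548e+00, -2.79454994e+01,
       -6.86119194e-02,  2.65310478e-02,  1.03786256e-04]), 'ee_pos': array([ 6.49723406e+02, -4.74671778e-02,  4.03919209e+02]), 'ee_rot': array([-2.22061026e+00, -2.22070776e+00,  1.60650120e-03]), 'force': array([-0.24612283, -0.32804648, -0.06846789]), 'moment': array([0.00339748, 0.03193031, 0.02399396]), 'grip_force': 0.0, 'width': 91.78066390653466} [[ 1.23051735e-03 -9.62768225e-01 -2.70325415e-01  7.25914235e+01]
 [ 9.99998616e-01  1.48736508e-03 -7.45295041e-04  4.13199178e-01]
 [ 1.11961897e-03 -2.70324124e-01  9.62768723e-01  2.08887699e+01]
 [ 0.00000000e+00  0.00000000e+00  0.00000000e+00  1.00000000e+00]]
```

View pics/scene0.png

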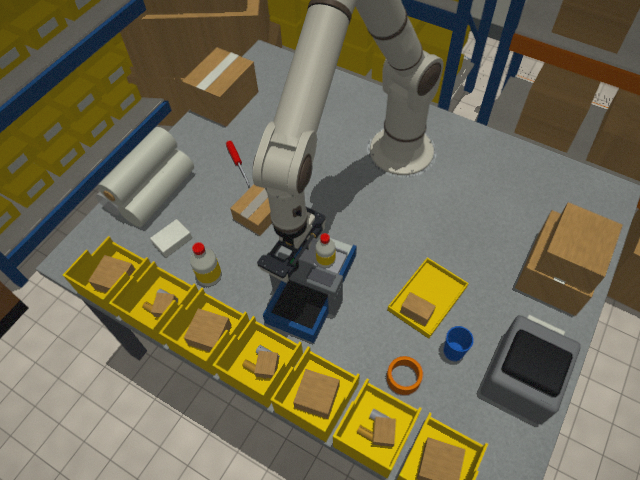

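View pics/side0.png

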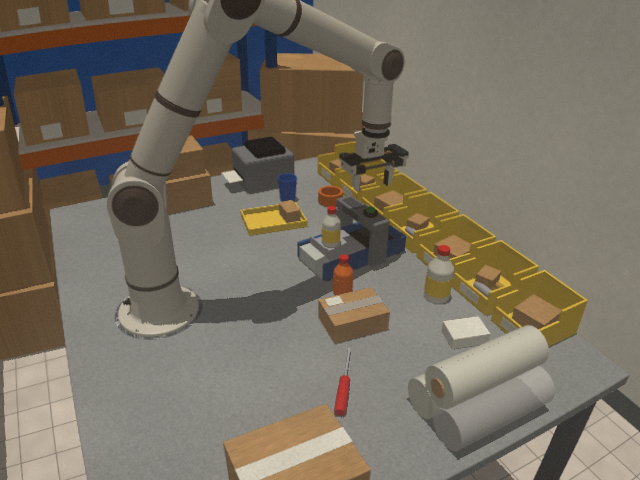

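View wrist.

Scene view: white bottle with red cap at (325,240) on the pan; jug at (205,265); tray at (428,297) with carton at (417,307). Side view: bottle at (331,212), the orange bottle at (343,272), button at (370,211), and the jug at (438,265). The bottle that fits is the white one standing on the pan, not the larger jug on the bench or the orange one. I'll check it in the wrist view and an enlarged crop.

```bash
python3 - <<'E'
import cv2,numpy as np
s=cv2.imread("pics/scene0.png")[210:360,230:480]; d=cv2.imread("pics/side0.png")[180:330,230:480]
cv2.imwrite("pics/crop0.png",cv2.resize(np.vstack([s,d]),None,fx=2,fy=2,interpolation=cv2.INTER_CUBIC))
E
```

```text
(no output)
```

View pics/crop0.png

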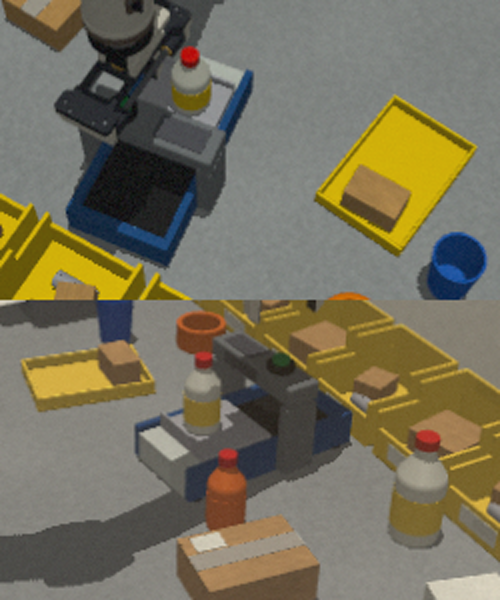

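View pics/wrist0.png

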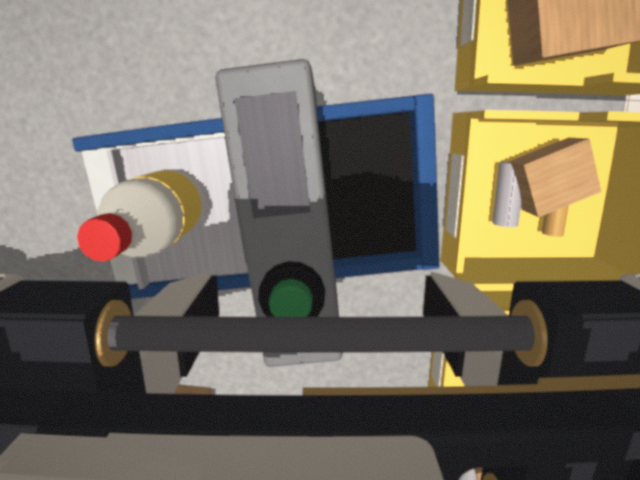

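Wrist view: cap at (104,238), bridge top corners about (217,72), (308,60), (340,358), (266,363), button at (290,295), black pocket at (370,185), with the lip seen at about x=120. The crop confirms the bottle on the pan is white with a yellow label and red cap.

```bash
python3 - <<'E'
from h import *
w,s,d=cam("wrist"),cam("scene"),cam("side")
P=lambda *a:print(*[x.round(1).tolist() if hasattr(x,'round') else x for x in a])
print("bridge top"); B=np.array([onz(w,u,155) for u in [(217,72),(308,60),(340,358),(266,363)]]);P(B,B.mean(0))
print([np.linalg.norm(B[i]-B[(i+1)%4]).round(1) for i in range(4)])
print("rail outer left, z60");A=np.array([onz(w,u,60) for u in [(75,140),(215,122),(433,95),(437,268)]]);P(A)
print("yaws deg",np.degrees(np.arctan2(*(A[2]-A[0])[[1,0]])),np.degrees(np.arctan2(-(B[1]-B[2])[0],(B[1]-B[2])[1])), np.degrees(np.arctan2(-(A[2]-A[3])[0],(A[2]-A[3])[1])))
print("button z~165");P(onz(w,(290,297),165))
P("lip",onz(w,(113,150),76),onz(w,(140,285),76))
im={n:cv2.imread(f"pics/{n}0.png") for n in("wrist","scene","side")}
c={}
for n,box in (("wrist",(60,200,150,280)),("scene",(315,225,340,250)),("side",(320,200,345,222))):
    h=cv2.cvtColor(im[n],cv2.COLOR_BGR2HSV); m=((h[...,0]<8)|(h[...,0]>172))&(h[...,1]>150)&(h[...,2]>80)
    x0,y0,x1,y1=box; ys,xs=np.nonzero(m[y0:y1,x0:x1]); c[n]=(xs.mean()+x0,ys.mean()+y0); print(n,c[n],len(xs))
print("cap");P(onz(w,c["wrist"],178),onz(s,c["scene"],175),onz(d,c["side"],173)); print(two(s,c["scene"],d,c["side"]),two(w,c["wrist"],d,c["side"]))
h=cv2.cvtColor(im["scene"],cv2.COLOR_BGR2HSV); m=cv2.inRange(h,(20,120,60),(35,255,255)); m[:,:375]=0;m[:250]=0;m[345:]=0;m[:,480:]=0
m=(m>0)
cs=max(cv2.findContours(m.astype(np.uint8),0,2)[0],key=cv2.contourArea)
print(cv2.boxPoints(cv2.minAreaRect(cs)).round(), [t for t in cv2.approxPolyDP(cv2.convexHull(cs),5,True)[:,0].tolist()])
T=np.array([onz(s,u,25) for u in [(427.5,258.5),(467.5,284),(430,336.5),(388.5,309)]]);P("tray",T,T.mean(0)); print([np.linalg.norm(T[i]-T[(i+1)%4]).round(1) for i in range(4)], np.degrees(np.arctan2(*(T[2]-T[1])[[1,0]])))
T2=np.array([onz(s,u,25) for u in cv2.boxPoints(cv2.minAreaRect(cs))]);P(T2)
P("small carton top",onz(s,(417,303),45), "orange cap",onz(d,(343,260),115))
E
```

```text
bridge top
[[591.9, 101.4, 155.0], [642.5, 107.4, 155.0], [662.8, -79.4, 155.0], [612.4, -83.6, 155.0]] [627.4, 11.4, 155.0]
[np.float64(51.0), np.float64(187.9), np.float64(50.6), np.float64(186.2)]
rail outer left, z60
[[443.9, 62.3, 60.0], [563.7, 75.2, 60.0], [738.8, 96.3, 60.0], [753.5, -50.4, 60.0]]
yaws deg 6.584924265382083 6.207398316266961 5.728970454713966
button z~165
[630.8, -29.6, 165.0]
lip [484.5, 54.5, 76.0] [492.2, -60.9, 76.0]
wrist (np.float64(103.78768577494692), np.float64(236.89065817409767)) 1884
scene (np.float64(324.4155844155844), np.float64(237.85714285714286)) 77
side (np.float64(331.4), np.float64(209.3)) 60
cap
[527.4, 12.5, 178.0] [525.1, 12.6, 175.0] [527.4, 13.7, 173.0]
(array([525.60954341,  12.01915273, 174.52650654]), np.float64(1.6583191983107655)) (array([525.76077136,  11.34964335, 174.69284708]), np.float64(0.7280579489481582))
[[386. 309.]
 [427. 252.]
 [469. 283.]
 [428. 339.]] [[427, 257], [467, 282], [429, 337], [387, 309]]
tray [[358.5, 257.8, 25.0], [379.1, 390.9, 25.0], [575.4, 364.6, 25.0], [557.9, 231.8, 25.0]] [467.7, 311.3, 25.0]
[np.float64(134.7), np.float64(198.1), np.float64(134.0), np.float64(201.1)] -7.641930672441829
[[560.5, 224.4, 25.0], [340.8, 248.0, 25.0], [375.3, 393.3, 25.0], [586.2, 362.2, 25.0]]
small carton top [512.8, 294.2, 45.0] orange cap [474.8, -154.0, 115.0]
```

```bash
python3 -m creep '[{"hand":1,"offset":[0.3,-3,0],"rot":[0,0,8.4]},{"hand":1,"offset":[0.5,-6,0],"rot":[0,0,16.8]},{"hand":1,"offset":[0.8,-9,0],"rot":[0,0,25.2]},{"hand":1,"offset":[1.2,-12.4,0],"rot":[0,0,33.6]},{"hand":1,"offset":[1.2,-12.4,0],"rot":[0,0,42]},{"hand":1,"offset":[1.2,-12.4,0],"rot":[0,0,50.4]},{"hand":1,"offset":[1.2,-12.4,0],"rot":[0,0,58.8]},{"hand":1,"offset":[1.2,-12.4,0],"rot":[0,0,67.2]},{"hand":1,"offset":[1.2,-12.4,0],"rot":[0,0,75.6]},{"hand":1,"offset":[1.2,-12.4,0],"rot":[0,0,83.7]}]'; python3 - <<'E'
from h import *
st=manip.get_state(); im=snap("wrist","wrist1")
print(st["ee_pos"],Ro.from_rotvec(st["ee_rot"]).as_matrix().round(3).tolist(),st["qpos"].round(2))
E
```

```text
time_s: 1.15
ee_pos: [525.8, 12.1, 404.5]
ee_rot: [-3.137, -0.163, 0.001]
force: [0.3, -0.4, -0.2]
width: 91.4
grip_force: 0.0
[525.81657129  12.05669665 404.50612991] [[0.995, 0.104, -0.0], [0.104, -0.995, 0.0], [-0.0, -0.0, -1.0]] [ 0.12  0.26 -0.22  1.87  0.07  1.02 -1.6 ]
```

View pics/wrist1.png

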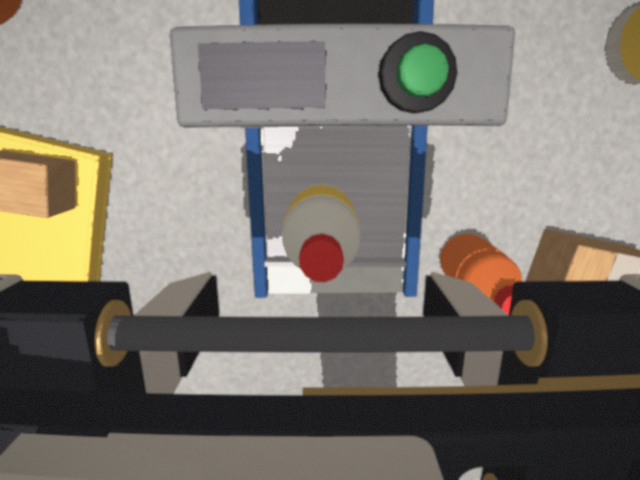

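The wrist view shows the bottle cap at (322,258), centred between the fingers, with the bridge square to the view, the button at (423,70) and the orange bottle clear at (490,270). Descending now.

```bash
python3 -m creep '[{"hand":1,"offset":[0,0,2.5],"rot":[0,0,0]},{"hand":1,"offset":[0,0,5],"rot":[0,0,0]},{"hand":1,"offset":[0,0,7.5],"rot":[0,0,0]},{"hand":1,"offset":[0,0,9],"rot":[0,0,0]},{"hand":1,"offset":[0,0,10],"rot":[0,0,0]},{"hand":1,"offset":[0,0,10.6],"rot":[0,0,0]},{"hand":1,"offset":[0,0,10.6],"rot":[0,0,0]}]'
python3 -m creep '[{"hand":0.5,"offset":[0,0,0],"rot":[0,0,0]},{"hand":0.4,"offset":[0,0,0],"rot":[0,0,0]},{"hand":0.3,"offset":[0,0,0],"rot":[0,0,0]},{"hand":0.3,"offset":[0,0,0],"rot":[0,0,0]},{"hand":0.3,"offset":[0,0,0],"rot":[0,0,0]},{"hand":0.3,"offset":[0,0,0],"rot":[0,0,0]},{"hand":0.3,"offset":[0,0,0],"rot":[0,0,0]},{"hand":0.3,"offset":[0,0,0],"rot":[0,0,0]}]' 25
```

```text
time_s: 1.9
ee_pos: [525.9, 12.1, 298.3]
ee_rot: [-3.137, -0.174, 0.001]
force: [-0.5, 0.2, 0.0]
width: 91.8
grip_force: 0.0
time_s: 2.7
ee_pos: [526.1, 12.0, 298.9]
ee_rot: [3.137, 0.173, 0.0]
force: [-1.0, -0.5, 2.9]
width: 53.3
grip_force: 25.0
```

```bash
python3 -m creep '[{"hand":0.3,"offset":[0,0,-0.5],"rot":[0,0,0]},{"hand":0.3,"offset":[0,0,-1.5],"rot":[0,0,0]},{"hand":0.3,"offset":[0,0,-3],"rot":[0,0,0]},{"hand":0.3,"offset":[0,0,-5],"rot":[0,0,0]},{"hand":0.3,"offset":[0,0,-7],"rot":[0,0,0]},{"hand":0.3,"offset":[0,0,-8],"rot":[0,0,0]},{"hand":0.3,"offset":[0,0,-8],"rot":[0,0,0]}]'
python3 -m creep '[{"hand":0.3,"offset":[-0.3,-1.4,0],"rot":[0,0,0]},{"hand":0.3,"offset":[-0.9,-4.2,0],"rot":[0,0,0]},{"hand":0.3,"offset":[-1.7,-8,0],"rot":[0,0,0]},{"hand":0.3,"offset":[-2.6,-12.4,0],"rot":[0,0,0]},{"hand":0.3,"offset":[-3.6,-17,0],"rot":[0,0,0]},{"hand":0.3,"offset":[-4.6,-22,0],"rot":[0,0,0]},{"hand":0.3,"offset":[-5.5,-26,0],"rot":[0,0,0]},{"hand":0.3,"offset":[-6.2,-29.5,0],"rot":[0,0,0]},{"hand":0.3,"offset":[-6.6,-31.4,0],"rot":[0,0,0]},{"hand":0.3,"offset":[-6.6,-31.4,0],"rot":[0,0,0]}]'
python3 - <<'E'
from h import *
st=manip.get_state(); snap("wrist","wrist2"); im=snap("scene","scene2"); snap("side","side2")
cv2.imwrite("pics/c2.png",np.hstack([cv2.resize(im[200:360,260:500],(480,320)),cv2.resize(cv2.imread("pics/side2.png")[120:330,200:400],(305,320))]))
print(st["ee_pos"],st["ee_rot"],st["qpos"].round(2),st["width"],st["grip_force"])
E
```

```text
time_s: 3.4
ee_pos: [526.5, 12.1, 380.5]
ee_rot: [3.137, 0.173, 0.005]
force: [-0.4, -0.1, -3.2]
width: 53.0
grip_force: 25.0
time_s: 4.4
ee_pos: [422.5, 321.1, 377.6]
ee_rot: [-3.135, -0.184, 0.005]
force: [0.6, -0.8, -1.8]
width: 53.1
grip_force: 25.0
[422.53904467 321.11764808 377.57194128] [-3.1346578  -0.18420807  0.00466386] [-0.37  0.31 -0.4   1.88  0.14  0.98 -2.28] 53.068564726857915 25.000042892061174
```

View pics/c2.png

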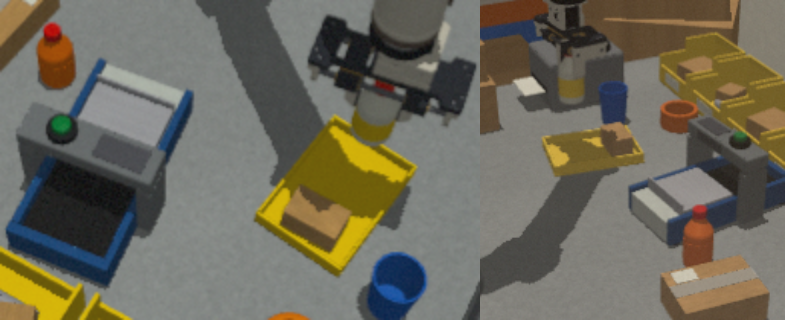

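The bottle hangs upright in the gripper over the tray's free half, and the carton is still in the tray's other half. Lowering.

```bash
python3 -m creep '[{"hand":0.3,"offset":[0,0,2],"rot":[0,0,0]},{"hand":0.3,"offset":[0,0,5],"rot":[0,0,0]},{"hand":0.3,"offset":[0,0,8],"rot":[0,0,0]},{"hand":0.3,"offset":[0,0,10],"rot":[0,0,0]},{"hand":0.3,"offset":[0,0,11],"rot":[0,0,0]},{"hand":0.3,"offset":[0,0,11],"rot":[0,0,0]},{"hand":0.3,"offset":[0,0,11],"rot":[0,0,0]}]'
python3 - <<'E'
from h import *
st=manip.get_state(); w=cam("wrist",st); im=snap("wrist","wrist3"); print(st["ee_pos"],st["ee_rot"],st["force"])
# predicted tray frame: corners seen?
s=cam("scene"); i2=cv2.imread("pics/scene2.png")
E
```

```text
time_s: 5.25
ee_pos: [426.5, 316.7, 269.3]
ee_rot: [-3.137, -0.171, -0.001]
force: [0.3, 0.1, -1.4]
width: 53.3
grip_force: 25.0
[426.49319791 316.71337025 269.33030231] [-3.13656615e+00 -1.71177940e-01 -1.10896395e-03] [ 0.31150771  0.05639277 -1.40828909]
```

View pics/wrist3.png

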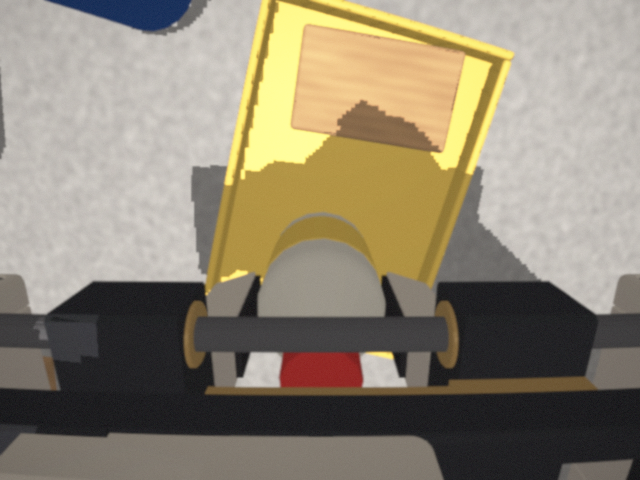

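The tray's free half is under the bottle (walls at (210,285) and (430,280)), and the bottle is centred across it. Setting down.

```bash
python3 -m creep '[{"hand":0.3,"offset":[0,0,1],"rot":[0,0,0]},{"hand":0.3,"offset":[0,0,1.8],"rot":[0,0,0]},{"hand":0.3,"offset":[0,0,2.2],"rot":[0,0,0]},{"hand":0.3,"offset":[0,0,2.4],"rot":[0,0,0]},{"hand":0.3,"offset":[0,0,2.6],"rot":[0,0,0]},{"hand":0.3,"offset":[0,0,2.6],"rot":[0,0,0]},{"hand":0.3,"offset":[0,0,2.6],"rot":[0,0,0]}]'
python3 -m creep '[{"hand":0.3,"offset":[0,0,0.05],"rot":[0,0,0]},{"hand":0.3,"offset":[0,0,0.1],"rot":[0,0,0]},{"hand":0.3,"offset":[0,0,0.1],"rot":[0,0,0]},{"hand":0.3,"offset":[0,0,0.1],"rot":[0,0,0]}]'
```

```text
time_s: 6.0
ee_pos: [426.0, 317.0, 242.8]
ee_rot: [-3.137, -0.173, -0.0]
force: [0.5, -0.4, -3.3]
width: 53.0
grip_force: 25.0
time_s: 6.4
ee_pos: [426.0, 317.0, 242.0]
ee_rot: [-3.137, -0.173, -0.001]
force: [0.3, 0.2, -0.3]
width: 53.2
grip_force: 25.0
```

```bash
python3 -m creep '[{"hand":0.3,"offset":[0,0,0.1],"rot":[0,0,0]},{"hand":0.3,"offset":[0,0,0.1],"rot":[0,0,0]},{"hand":0.3,"offset":[0,0,0.1],"rot":[0,0,0]}]'
```

```text
time_s: 6.7
ee_pos: [426.1, 317.1, 241.9]
ee_rot: [3.137, 0.173, 0.001]
force: [-2.8, -1.6, 9.2]
width: 53.0
grip_force: 25.0
```

In firm contact with the floor. Releasing and withdrawing upward.

```bash
python3 -m creep '[{"hand":0.62,"offset":[0,0,-0.1],"rot":[0,0,0]},{"hand":0.7,"offset":[0,0,-0.1],"rot":[0,0,0]},{"hand":0.85,"offset":[0,0,-0.1],"rot":[0,0,0]},{"hand":1,"offset":[0,0,-0.1],"rot":[0,0,0]},{"hand":1,"offset":[0,0,-0.1],"rot":[0,0,0]},{"hand":1,"offset":[0,0,-0.1],"rot":[0,0,0]},{"hand":1,"offset":[0,0,-0.1],"rot":[0,0,0]},{"hand":1,"offset":[0,0,-0.1],"rot":[0,0,0]}]'
python3 -m creep '[{"hand":1,"offset":[0,0,-2],"rot":[0,0,0]},{"hand":1,"offset":[0,0,-5],"rot":[0,0,0]},{"hand":1,"offset":[0,0,-8],"rot":[0,0,0]},{"hand":1,"offset":[0,0,-11],"rot":[0,0,0]},{"hand":1,"offset":[0,0,-13],"rot":[0,0,0]},{"hand":1,"offset":[0,0,-13],"rot":[0,0,0]}]'
python3 - <<'E'
from h import *
s,d=cam("scene"),cam("side"); im=snap("scene","scene4"); i2=snap("side","side4")
# bottle check: red cap in scene/side
c={}
for n,i,box in (("scene",im,(380,180,460,330)),("side",i2,(230,150,320,240))):
    h=cv2.cvtColor(i,cv2.COLOR_BGR2HSV); m=((h[...,0]<8)|(h[...,0]>172))&(h[...,1]>150)&(h[...,2]>60)
    x0,y0,x1,y1=box; ys,xs=np.nonzero(m[y0:y1,x0:x1]); c[n]=(xs.mean()+x0,ys.mean()+y0) if len(xs) else None; print(n,c[n],len(xs))
if c["scene"] and c["side"]: print(two(s,c["scene"],d,c["side"]))
# light pan area against scale: sample by eye later
cv2.imwrite("pics/c4.png",np.hstack([cv2.resize(im[200:360,260:500],(480,320)),cv2.resize(i2[120:330,200:400],(305,320))]))
print(manip.get_state()["qpos"].round(2))
E
```

```text
time_s: 7.5
ee_pos: [425.9, 316.9, 241.7]
ee_rot: [3.137, 0.173, -0.0]
force: [-0.4, -0.3, -0.2]
width: 91.7
grip_force: 0.0
time_s: 8.1
ee_pos: [426.8, 317.8, 375.0]
ee_rot: [-3.134, -0.172, -0.009]
force: [-0.8, 0.7, -0.9]
width: 91.9
grip_force: 0.0
scene (np.float64(442.1029411764706), np.float64(269.5147058823529)) 68
side (np.float64(260.53125), np.float64(191.34375)) 32
(array([425.29407624, 317.3187917 , 114.98906485]), np.float64(1.4740959979051178))
[-0.36  0.32 -0.4   1.88  0.15  0.97 -2.28]
```

View pics/c4.png

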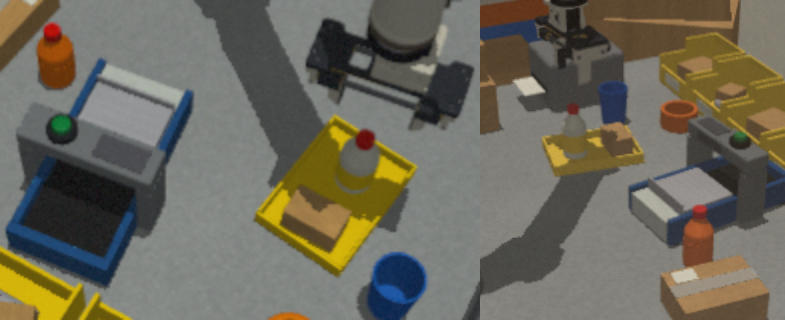

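The bottle stands upright in the tray: cap at (425,317,115), near the expected (426,317,~117). The deck is clear now. Moving back behind the pan with the hand shut.

```bash
python3 -m creep '[{"hand":0.5,"offset":[-0.3,2.5,0],"rot":[0,0,0]},{"hand":0,"offset":[-0.7,6.5,0],"rot":[0,0,0]},{"hand":0,"offset":[-1.1,11,0],"rot":[0,0,0]},{"hand":0,"offset":[-1.6,15.5,0],"rot":[0,0,0]},{"hand":0,"offset":[-2,20,0],"rot":[0,0,0]},{"hand":0,"offset":[-2.5,24.5,0],"rot":[0,0,0]},{"hand":0,"offset":[-2.9,28.5,0],"rot":[0,0,0]},{"hand":0,"offset":[-3.3,31.5,0],"rot":[0,0,0]},{"hand":0,"offset":[-3.3,32.5,0],"rot":[0,0,0]},{"hand":0,"offset":[-3.3,32.5,0],"rot":[0,0,0]}]' 20
python3 - <<'E'
from h import *
st=manip.get_state(); w=cam("wrist",st); im=snap("wrist","wrist5"); print(st["ee_pos"],st["ee_rot"],st["width"],st["qpos"].round(2))
E
```

```text
time_s: 9.2
ee_pos: [428.4, -11.0, 370.7]
ee_rot: [-3.137, -0.168, 0.003]
force: [0.6, 0.7, -0.5]
width: 16.6
grip_force: 0.0
[428.44650359 -10.9537732  370.68363015] [-3.13705564 -0.16777105  0.00319685] 16.564624383178398 [ 0.14  0.12 -0.19  2.12  0.03  0.9  -1.53]
```

View pics/wrist5.png

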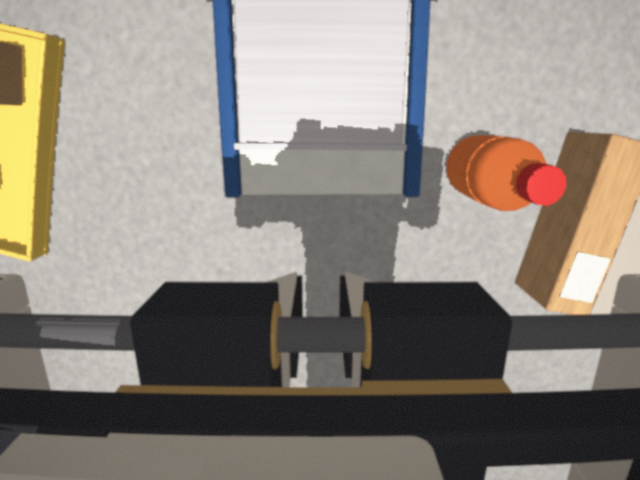

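Shut fingers sit behind the scale; the lip is the thin line at row ~147 from (235,146) to (405,148), and the deck end is at row ~194.

```bash
python3 - <<'E'
from h import *
st=manip.get_state(); w=cam("wrist",st)
for u in [(235,144),(405,146),(235,150),(405,150)]: print(u,onz(w,u,76).round(1))
for u in [(240,194),(405,194)]: print("deck end",onz(w,u,50).round(1))
for u in [(232,197),(412,196)]: print("rail end",onz(w,u,60).round(1))
E
python3 -m creep '[{"hand":0,"offset":[-2,0,0],"rot":[0,8,0]},{"hand":0,"offset":[-4,0,0],"rot":[0,16,0]},{"hand":0,"offset":[-6,0,0],"rot":[0,24,0]},{"hand":0,"offset":[-8,0,0],"rot":[0,32,0]},{"hand":0,"offset":[-9,0,0],"rot":[0,40,0]},{"hand":0,"offset":[-9,0,0],"rot":[0,45,0]},{"hand":0,"offset":[-9,0,0],"rot":[0,45,0]}]'
python3 -c "
from h import *
st=manip.get_state();print(st['qpos'].round(2)); R=Ro.from_rotvec(st['ee_rot']).as_matrix(); print(R.round(3).tolist(), 'tip',st['ee_pos']+178*R[:,2],manip.tcp_to_tips)"
```

```text
(235, 144) [481.5  56.2  76. ]
(405, 146) [493.1 -61.4  76. ]
(235, 150) [477.3  56.   76. ]
(405, 150) [490.4 -61.8  76. ]
deck end [441.4  55.8  50. ]
deck end [455.8 -73.1  50. ]
rail end [440.5  59.8  60. ]
rail end [456.4 -76.3  60. ]
time_s: 9.95
ee_pos: [361.1, -16.5, 394.5]
ee_rot: [-2.951, -0.171, -0.818]
force: [-1.1, 1.0, 0.5]
width: 0.5
grip_force: 0.0
[ 0.9  -0.25 -0.74  2.42 -0.76  0.49 -0.72]
[[0.852, 0.127, 0.509], [0.087, -0.991, 0.101], [0.517, -0.042, -0.855]] tip [451.66143653   1.53476866 242.27615079] 178.0
```

```bash
cat >> h.py <<'E'
YAW=np.radians(6.4); O=np.array([577.2,5.9,0])
def S(x,y,z): return O+[x*np.cos(YAW)-y*np.sin(YAW),x*np.sin(YAW)+y*np.cos(YAW),z]
def go(x,y,z,th):
    "rows' offset (cm) and rot (deg) to bring tip centre to scale coords with forward tilt th"
    st=manip.get_state(); R=Ro.from_rotvec(st["ee_rot"]).as_matrix()
    R0=np.array([[np.cos(YAW),np.sin(YAW),0],[np.sin(YAW),-np.cos(YAW),0],[0,0,-1]]).T
    R0=np.c_[[np.cos(YAW),np.sin(YAW),0],[np.sin(YAW),-np.cos(YAW),0],[0,0,-1]]
    Rt=R0@Ro.from_euler("y",th,degrees=True).as_matrix()
    p=S(x,y,z)-178*Rt[:,2]
    print("offset",(R.T@(p-st["ee_pos"])/10).round(2),"rot",np.degrees(Ro.from_matrix(R.T@Rt).as_rotvec()).round(1))
def tip():
    st=manip.get_state(); R=Ro.from_rotvec(st["ee_rot"]).as_matrix(); d=st["ee_pos"]+178*R[:,2]-O
    print("tip(scale)",np.round([d[0]*np.cos(YAW)+d[1]*np.sin(YAW),-d[0]*np.sin(YAW)+d[1]*np.cos(YAW),d[2]],1),"tilt",np.degrees(np.arccos(-R[2,2])).round(1),"toolx",R[:,0].round(2),"q",st["qpos"].round(2),"F",st["force"].round(1))
E
python3 -c "
from h import *
tip(); go(-115,0,110,30); go(-115,0,110,20)"
```

```text
tip(scale) [-125.2    9.7  242.3] tilt 31.2 toolx [0.85 0.09 0.52] q [ 0.9  -0.25 -0.74  2.42 -0.76  0.49 -0.72] F [-1.1  1.   0.5]
offset [-5.6   0.75 11.82] rot [-2.5 -1.1 -0.4]
offset [-2.52  0.74 12.15] rot [ -2.6 -11.1  -0.2]
```

```bash
python3 -m creep '[{"hand":0,"offset":[-1,0.2,2],"rot":[-1,0,0]},{"hand":0,"offset":[-2,0.3,4],"rot":[-2,0,0]},{"hand":0,"offset":[-3,0.5,6],"rot":[-2.5,-1,-0.4]},{"hand":0,"offset":[-4,0.6,8],"rot":[-2.5,-1,-0.4]},{"hand":0,"offset":[-5,0.7,10],"rot":[-2.5,-1,-0.4]},{"hand":0,"offset":[-5.6,0.75,11.8],"rot":[-2.5,-1,-0.4]},{"hand":0,"offset":[-5.6,0.75,11.8],"rot":[-2.5,-1,-0.4]},{"hand":0,"offset":[-5.6,0.75,11.8],"rot":[-2.5,-1,-0.4]}]'; python3 -c "
from h import *
tip(); go(-113,0,57,30); go(-113,0,57,20)"
```

```text
time_s: 10.75
ee_pos: [376.9, -41.2, 317.8]
ee_rot: [3.04, 0.124, 0.664]
force: [-0.3, -0.8, -0.2]
width: 0.3
grip_force: 0.0
tip(scale) [-130.7  -34.4  156. ] tilt 24.7 toolx [0.91 0.08 0.42] q [ 1.25  0.09 -1.21  2.42  0.27  0.26 -1.69] F [-0.3 -0.8 -0.2]
offset [-4.26 -2.91  9.65] rot [ 3.3  5.5 -0.9]
offset [-1.16 -2.97  9.62] rot [ 3.2 -4.5 -1.2]
```

```bash
cat > k.py <<'E'
from h import *
from scipy.optimize import least_squares
def fk(q,L=(300,500,470,130)):
    Rz=lambda a:Ro.from_rotvec([0,0,a]).as_matrix(); Ry=lambda a:Ro.from_rotvec([0,a,0]).as_matrix()
    hs,a,b,d=L; R=Rz(q[0])@Ry(q[1]); p=np.array([0,0,hs])+R[:,2]*a
    R=R@Rz(q[2])@Ry(q[3]); p=p+R[:,2]*b; R=R@Rz(q[4])@Ry(q[5])@Rz(q[6]); return p+R[:,2]*d,R
if __name__=="__main__":
    D=[([0.26321,.50163,-.42683,1.55121,.2208,1.13831,-.21028],[649.7,0,403.9]),([.12,.26,-.22,1.87,.07,1.02,-1.6],[525.8,12.1,404.5]),([-.36,.32,-.4,1.88,.15,.97,-2.28],[426.8,317.8,375]),([.14,.12,-.19,2.12,.03,.9,-1.53],[428.4,-11,370.7]),([.9,-.25,-.74,2.42,-.76,.49,-.72],[361.1,-16.5,394.5]),([1.25,.09,-1.21,2.42,.27,.26,-1.69],[376.9,-41.2,317.8])]
    f=lambda L:np.concatenate([fk(q,L)[0]-p for q,p in D])
    r=least_squares(f,[300,500,470,130]); print(r.x.round(1),r.fun.reshape(-1,3).round(0).tolist())
    for q,_ in D[:1]+D[4:]: print(fk(q)[1].round(2).tolist())
E
python3 k.py; python3 -c "
from h import *
st=manip.get_state(); print(Ro.from_rotvec(st['ee_rot']).as_matrix().round(2).tolist(),st['qpos'])"
```

```text
[314.3 639.6 306.1 386.2] [[-82.0, 22.0, -44.0], [-104.0, -24.0, -19.0], [-67.0, -574.0, -13.0], [-111.0, 6.0, 3.0], [-30.0, -72.0, 24.0], [0.0, 88.0, 48.0]]
[[-1.0, 0.0, -0.0], [0.0, 1.0, -0.0], [0.0, -0.0, -1.0]]
[[-0.12, -0.85, 0.51], [-0.99, 0.09, -0.1], [0.04, -0.52, -0.85]]
[[-0.06, -0.9, 0.42], [-1.0, 0.07, 0.01], [-0.04, -0.42, -0.91]]
[[0.91, 0.07, 0.42], [0.08, -1.0, -0.01], [0.42, 0.04, -0.91]] [ 1.24561011  0.08914746 -1.21234602  2.42331544  0.27443918  0.26458065
 -1.68628303]
```

```bash
sed -i 's/Rz=lambda a:Ro.from_rotvec(\[0,0,a\])/Rz=lambda a:Ro.from_rotvec([0,0,-a])/' k.py; python3 k.py
```

```text
[303.4 527.6 460.3 169.2] [[3.0, 21.0, -1.0], [-3.0, 21.0, -2.0], [-14.0, 20.0, -0.0], [-4.0, 26.0, 3.0], [-7.0, 25.0, -4.0], [4.0, 12.0, 4.0]]
[[-1.0, -0.0, -0.0], [-0.0, 1.0, 0.0], [0.0, 0.0, -1.0]]
[[-0.12, 0.85, 0.51], [0.99, 0.09, 0.1], [0.04, 0.52, -0.85]]
[[-0.06, 0.9, 0.42], [1.0, 0.07, -0.01], [-0.04, 0.42, -0.91]]
```

```bash
cat > k2.py <<'E'
from h import *
from scipy.optimize import least_squares
from scipy.spatial.transform import Rotation as Ro
LO=np.array([-2.88,-.31,-1.54,.2,-1.41,.19,-2.57]);HI=np.array([2.88,2.03,1.56,2.42,4.55,2.02,2.57])
Rz=lambda a:Ro.from_rotvec([0,0,-a]).as_matrix(); Ry=lambda a:Ro.from_rotvec([0,a,0]).as_matrix()
def fk(q,L):
    hs,a,b,d,y1,y2,y3,x4,x5,x7=L; R=Rz(q[0])@Ry(q[1]); p=np.array([0,0,hs])+R@[0,y1,a]
    R=R@Rz(q[2]); p=p+R@[x4,y2,0]; R=R@Ry(q[3]); p=p+R@[x5,y3,b]; R=R@Rz(q[4])@Ry(q[5]); p=p+R@[x7,0,d]
    return p,R@Rz(q[6])@np.array([[0,-1,0],[-1,0,0],[0,0,1.]])@np.diag([-1,1,1.])
D=[([0.26321,.50163,-.42683,1.55121,.2208,1.13831,-.21028],[649.7,0,403.9]),([.12,.26,-.22,1.87,.07,1.02,-1.6],[525.8,12.1,404.5]),([-.36,.32,-.4,1.88,.15,.97,-2.28],[426.8,317.8,375]),([.14,.12,-.19,2.12,.03,.9,-1.53],[428.4,-11,370.7]),([.9,-.25,-.74,2.42,-.76,.49,-.72],[361.1,-16.5,394.5]),([1.2456,.08915,-1.21235,2.4233,.2744,.2646,-1.6863],[376.9,-41.2,317.8])]
reg=np.array([303,527,460,169,20,0,0,0,0,0])
r=least_squares(lambda L:np.concatenate([np.concatenate([fk(q,L)[0]-p for q,p in D]),.1*(L-reg)]),reg); L=r.x
def target(x,y,z,th,flip=0):
    R0=np.c_[[np.cos(YAW),np.sin(YAW),0],[np.sin(YAW),-np.cos(YAW),0],[0,0,-1]]@Ro.from_euler("y",th,degrees=True).as_matrix()
    p=S(x,y,z)-178*R0[:,2]
    return p, R0@np.diag([-1,-1,1]) if flip else R0
def ik(p,R,q0,w=.01):
    f=lambda q:np.concatenate([(fk(q,L)[0]-p)/100,Ro.from_matrix(fk(q,L)[1].T@R).as_rotvec()*2,w*(q-q0)])
    s=least_squares(f,np.clip(q0,LO+.02,HI-.02),bounds=(LO+.02,HI-.02)); return s.x,np.abs(s.fun[:6]).max()
if __name__=="__main__":
    print(L.round(0),np.abs(r.fun[:18]).max().round(1)); print(fk(D[5][0],L)[1].round(2).tolist())
    rng=np.random.default_rng(0)
    for fl in(0,1):
        for th in(35,42,48):
            out=[]
            for _ in range(25):
                q,e=ik(*target(28,0,58,th,fl),rng.uniform(LO,HI),.002)
                if e<.03: out.append(q)
            print(fl,th,len(out)); print(np.array(sorted(out,key=lambda a:a[4]))[::3].round(2))
E
python3 k2.py
```

```text
[334. 507. 467. 181. -13.  -6.  -6.  -1.  -6.  -0.] 3.1
[[0.91, 0.07, 0.42], [0.08, -1.0, -0.01], [0.42, 0.04, -0.91]]
0 35 10
[[ 0.4   0.52 -0.49  2.3   2.57  0.28  2.32]
 [ 0.13  0.48 -0.19  2.3   3.04  0.24  1.78]
 [-1.05  1.49  1.54  2.33  4.14  1.41 -0.1 ]
 [-1.01  1.13  1.33  2.33  4.2   1.06  0.1 ]]
0 42 17
[[ 0.75  0.72 -0.9   2.37  2.53  0.59  2.55]
 [ 0.52  0.6  -0.61  2.37  2.77  0.51  2.19]
 [ 0.36  0.55 -0.43  2.37  2.93  0.48  1.98]
 [-0.11  0.52  0.1   2.39  3.35  0.5   1.42]
 [-0.58  0.63  0.66  2.4   3.7   0.64  0.91]
 [-0.59  0.63  0.66  2.4   3.7   0.64  0.91]]
0 48 0
[]
1 35 15
[[ 1.05  1.28 -1.48  2.28  2.01  1.08  0.26]
 [ 1.06  1.34 -1.52  2.28  2.02  1.14  0.3 ]
 [ 0.85  0.77 -1.06  2.29  2.07  0.57 -0.12]
 [ 0.46  0.54 -0.57  2.29  2.47  0.3  -0.7 ]
 [-0.01  0.47 -0.02  2.31  3.31  0.25 -1.66]]
1 42 11
[[ 1.08  1.28 -1.42  2.36  2.24  1.05  0.11]
 [ 0.69  0.68 -0.82  2.37  2.59  0.56 -0.69]
 [ 0.49  0.59 -0.58  2.37  2.8   0.5  -0.99]
 [ 0.12  0.52 -0.15  2.38  3.15  0.48 -1.46]]
1 48 0
[]
```

```bash
cat > sim.py <<'E'
from k2 import *
def tgt(x,y,z,f,s,flip=1):
    R0=np.c_[[np.cos(YAW),np.sin(YAW),0],[np.sin(YAW),-np.cos(YAW),0],[0,0,-1]]
    Rt=R0@Ro.from_rotvec([np.radians(-s),np.radians(f),0]).as_matrix()   # s>0: tips go to tool y+
    if flip: Rt=Rt@np.diag([-1,-1,1])
    return S(x,y,z)-178*Rt[:,2],Rt
def run(way,q,verb=1):
    bad=0
    for a,b in zip(way[:-1],way[1:]):
        n=12
        for k in range(1,n+1):
            v=np.array(a)+(np.array(b)-a)*k/n; q,e=ik(*tgt(*v),q,.02); bad=max(bad,e)
        if verb: print(np.round(b),q.round(2),"err",e.round(3))
    return q,bad
if __name__=="__main__":
    q0,e=ik(*tgt(-30,0,85,0,0),np.array([.14,.3,-.2,2,.03,.9,1.6])); print(q0.round(2),e)
    for sg in(1,-1):
        print("side",sg)
        run([(-30,0,85,0,0),(-30,0,85,0,sg*22),(-30,0,85,15,sg*24),(-30,0,85,25,sg*20),(-25,0,80,32,sg*10),(-25,0,80,33,0),(-25,0,58,33,0),(0,0,58,38,0),(30,0,58,42,0)],q0)
E
python3 sim.py
```

```text
[ 0.08  0.48 -0.16  1.93  0.11  0.74  1.54] 1.0696046284832492e-05
side 1
[-30   0  85   0  22] [-0.34  0.52  0.05  1.94  0.49  0.82  1.03] err 0.0
[-30   0  85  15  24] [-0.53  0.44  0.21  2.16  0.82  0.53  0.63] err 0.0
[-30   0  85  25  20] [-0.71  0.42  0.45  2.31  1.24  0.27  0.16] err 0.0
[-25   0  80  32  10] [-0.19  0.36  0.01  2.39  2.25  0.26 -0.71] err 0.0
[-25   0  80  33   0] [ 0.44  0.4  -0.51  2.38  2.52  0.21 -0.8 ] err 0.0
[-25   0  58  33   0] [ 0.46  0.47 -0.54  2.39  2.56  0.28 -0.82] err 0.0
[ 0  0 58 38  0] [ 0.53  0.54 -0.62  2.39  2.67  0.42 -0.87] err 0.0
[30  0 58 42  0] [ 0.55  0.61 -0.65  2.37  2.73  0.51 -0.89] err 0.0
side -1
[-30   0  85   0 -22] [ 0.47  0.58 -0.37  1.86 -0.23  0.84  1.99] err 0.0
[-30   0  85  15 -24] [ 0.7   0.54 -0.54  2.06 -0.43  0.54  2.28] err 0.0
[-30   0  85  25 -20] [ 0.87  0.53 -0.73  2.21 -0.54  0.26  2.45] err 0.0
[-25   0  80  32 -10] [ 0.54  0.4  -0.45  2.27 -0.74  0.21  2.55] err 0.279
[-25   0  80  33   0] [-0.36  0.34  0.38  2.32 -0.95  0.21  2.55] err 0.382
[-25   0  58  33   0] [-0.33  0.39  0.35  2.3  -0.96  0.21  2.55] err 0.457
[ 0  0 58 38  0] [-0.31  0.41  0.33  2.27 -0.97  0.21  2.55] err 0.618
[30  0 58 42  0] [-0.3   0.45  0.32  2.23 -0.99  0.21  2.55] err 0.736
```

```bash
cat > g.py <<'E'
from sim import *
import sys
def g(x,y,z,f,s,flip=1):
    st=manip.get_state(); R=Ro.from_rotvec(st["ee_rot"]).as_matrix(); p,Rt=tgt(x,y,z,f,s,flip)
    print((x,y,z,f,s),"offset",(R.T@(p-st["ee_pos"])/10).round(2).tolist(),"rot",np.degrees(Ro.from_matrix(R.T@Rt).as_rotvec()).round(1).tolist())
E
python3 -c "
from g import *
tip(); g(-113,0,150,0,0,0)"
```

```text
tip(scale) [-130.7  -34.4  156. ] tilt 24.7 toolx [0.91 0.08 0.42] q [ 1.25  0.09 -1.21  2.42  0.27  0.26 -1.69] F [-0.3 -0.8 -0.2]
(-113, 0, 150, 0, 0) offset [8.68, -2.76, 2.71] rot [2.9, -24.5, -1.7]
```

```bash
python3 -m creep '[{"hand":0,"offset":[2,-0.7,0.6],"rot":[0.7,-6,-0.4]},{"hand":0,"offset":[4,-1.4,1.2],"rot":[1.4,-12,-0.8]},{"hand":0,"offset":[6,-2,1.8],"rot":[2,-18,-1.2]},{"hand":0,"offset":[8.7,-2.8,2.7],"rot":[2.9,-24.5,-1.7]},{"hand":0,"offset":[8.7,-2.8,2.7],"rot":[2.9,-24.5,-1.7]},{"hand":0,"offset":[8.7,-2.8,2.7],"rot":[2.9,-24.5,-1.7]}]'; python3 -c "
from g import *
tip(); g(-113,0,150,0,0,0)"
```

```text
time_s: 11.35
ee_pos: [465.1, -5.5, 327.9]
ee_rot: [-3.135, -0.177, 0.0]
force: [0.0, 0.3, -0.7]
width: 0.4
grip_force: 0.0
tip(scale) [-112.7    1.4  149.9] tilt 0.1 toolx [ 0.99  0.11 -0.  ] q [ 0.81  0.42 -1.02  2.06  0.46  0.91 -1.92] F [ 0.   0.3 -0.7]
(-113, 0, 150, 0, 0) offset [-0.04, 0.12, -0.01] rot [-0.1, 0.0, 0.1]
```

Now turn the tool half round (rot z −180).

```bash
python3 -m creep '[{"hand":0,"offset":[0,0,0],"rot":[0,0,-8.5]},{"hand":0,"offset":[0,0,0],"rot":[0,0,-17]},{"hand":0,"offset":[0,0,0],"rot":[0,0,-25.5]},{"hand":0,"offset":[0,0,0],"rot":[0,0,-34]},{"hand":0,"offset":[0,0,0],"rot":[0,0,-42.5]},{"hand":0,"offset":[0,0,0],"rot":[0,0,-51]},{"hand":0,"offset":[0,0,0],"rot":[0,0,-59.5]},{"hand":0,"offset":[0,0,0],"rot":[0,0,-68]},{"hand":0,"offset":[0,0,0],"rot":[0,0,-76.5]},{"hand":0,"offset":[0,0,0],"rot":[0,0,-85]}]'
python3 -m creep '[{"hand":0,"offset":[0,0,0],"rot":[0,0,-8.5]},{"hand":0,"offset":[0,0,0],"rot":[0,0,-17]},{"hand":0,"offset":[0,0,0],"rot":[0,0,-25.5]},{"hand":0,"offset":[0,0,0],"rot":[0,0,-34]},{"hand":0,"offset":[0,0,0],"rot":[0,0,-42.5]},{"hand":0,"offset":[0,0,0],"rot":[0,0,-51]},{"hand":0,"offset":[0,0,0],"rot":[0,0,-59.5]},{"hand":0,"offset":[0,0,0],"rot":[0,0,-68]},{"hand":0,"offset":[0,0,0],"rot":[0,0,-76.5]},{"hand":0,"offset":[0,0,0],"rot":[0,0,-85]}]'
python3 -c "
from g import *
tip(); g(-116,0,62,0,0,1)"
```

```text
time_s: 12.35
ee_pos: [463.3, -7.8, 328.6]
ee_rot: [2.187, 2.25, -0.004]
force: [-0.1, 0.7, -0.6]
width: 0.4
grip_force: 0.0
time_s: 13.35
ee_pos: [463.3, -7.8, 328.6]
ee_rot: [0.092, 3.139, -0.006]
force: [-0.8, 0.1, -0.3]
width: 0.2
grip_force: 0.0
tip(scale) [-114.6   -1.6  150.6] tilt 0.2 toolx [-1.    0.06 -0.  ] q [ 1.06  0.82 -1.51  2.06  0.9   1.21  0.66] F [-0.8  0.1 -0.3]
(-116, 0, 62, 0, 0) offset [0.15, 0.1, 8.86] rot [-0.2, 0.0, -9.8]
```

```bash
python3 -c "
from g import *
q=manip.get_state()['qpos']
run([(-114,0,150,0,0),(-117,0,62,0,0),(-80,0,60,8,0),(-40,0,58,20,0),(-20,0,58,30,0),(0,0,58,37,0),(30,0,58,41,0)],q)
print()
run([(-114,0,150,0,0),(-117,0,62,0,0),(-25,0,60,0,0),(-25,0,60,15,0),(-25,0,60,32,0),(0,0,58,37,0),(30,0,58,41,0)],q)"
```

```text
[-117    0   62    0    0] [ 0.97  0.92 -1.37  2.13  1.07  1.1   0.72] err 0.0
[-80   0  60   8   0] [ 0.98  0.91 -1.36  2.16  1.2   0.98  0.64] err 0.0
[-40   0  58  20   0] [ 1.    0.89 -1.33  2.24  1.48  0.82  0.43] err 0.0
[-20   0  58  30   0] [ 1.02  0.92 -1.31  2.33  1.85  0.78  0.16] err 0.0
[ 0  0 58 37  0] [ 1.03  1.01 -1.3   2.37  2.11  0.84 -0.  ] err 0.0
[30  0 58 41  0] [ 1.01  1.07 -1.29  2.35  2.24  0.87 -0.05] err 0.0

[-117    0   62    0    0] [ 0.97  0.92 -1.37  2.13  1.07  1.1   0.72] err 0.0
[-25   0  60   0   0] [ 0.83  1.   -1.3   1.91  1.08  1.17  0.79] err 0.0
[-25   0  60  15   0] [ 0.95  0.92 -1.32  2.13  1.33  0.9   0.57] err 0.0
[-25   0  60  32   0] [ 1.04  0.94 -1.32  2.36  1.92  0.79  0.1 ] err 0.0
[ 0  0 58 37  0] [ 1.03  1.01 -1.31  2.37  2.11  0.84  0.  ] err 0.0
[30  0 58 41  0] [ 1.01  1.08 -1.29  2.35  2.24  0.87 -0.05] err 0.0
```

```bash
python3 -m creep '[{"hand":0,"offset":[0.1,0.1,2.5],"rot":[0,0,-5]},{"hand":0,"offset":[0.1,0.1,5],"rot":[0,0,-9.8]},{"hand":0,"offset":[0.1,0.1,7],"rot":[0,0,-9.8]},{"hand":0,"offset":[0.1,0.1,8.3],"rot":[0,0,-9.8]},{"hand":0,"offset":[0.1,0.1,8.8],"rot":[0,0,-9.8]},{"hand":0,"offset":[0.1,0.1,8.8],"rot":[0,0,-9.8]}]'
python3 -c "
from g import *
tip(); [g(*v) for v in [(-105,0,60,4,0),(-95,0,59,6,0),(-80,0,58,8,0),(-60,0,58,14,0)]]"
```

```text
time_s: 13.95
ee_pos: [463.4, -7.2, 240.6]
ee_rot: [0.166, -3.137, 0.004]
force: [0.6, -0.2, 0.1]
width: 0.6
grip_force: 0.0
tip(scale) [-114.6   -0.8   62.6] tilt 0.1 toolx [-0.99 -0.11  0.  ] q [ 0.97  0.94 -1.37  2.11  1.08  1.11  0.72] F [ 0.6 -0.2  0.1]
(-105, 0, 60, 4, 0) offset [0.29, 0.03, 0.3] rot [-0.2, -4.0, -0.4]
(-95, 0, 59, 6, 0) offset [-0.09, 0.04, 0.46] rot [-0.2, -6.0, -0.4]
(-80, 0, 58, 8, 0) offset [-0.98, 0.04, 0.63] rot [-0.2, -8.0, -0.3]
(-60, 0, 58, 14, 0) offset [-1.15, 0.04, 0.99] rot [-0.2, -14.0, -0.3]
```

```bash
python3 -m creep '[{"hand":0,"offset":[0.3,0,0.3],"rot":[0,-4,0]},{"hand":0,"offset":[0.1,0,0.4],"rot":[0,-5,-0.2]},{"hand":0,"offset":[-0.1,0,0.46],"rot":[0,-6,-0.3]},{"hand":0,"offset":[-0.4,0,0.5],"rot":[0,-6.7,-0.3]},{"hand":0,"offset":[-0.7,0,0.6],"rot":[0,-7.4,-0.3]},{"hand":0,"offset":[-1,0,0.63],"rot":[-0.2,-8,-0.3]},{"hand":0,"offset":[-1.05,0,0.75],"rot":[-0.2,-10,-0.3]},{"hand":0,"offset":[-1.1,0,0.87],"rot":[-0.2,-12,-0.3]},{"hand":0,"offset":[-1.15,0,1],"rot":[-0.2,-14,-0.3]},{"hand":0,"offset":[-1.15,0,1],"rot":[-0.2,-14,-0.3]}]'
python3 -c "
from g import *
tip(); [g(*v) for v in [(-50,0,58,17,0),(-40,0,58,20,0),(-30,0,58,25,0),(-20,0,58,30,0)]]"
```

```text
time_s: 14.95
ee_pos: [475.9, -6.1, 230.4]
ee_rot: [-0.16, 2.892, 0.022]
force: [-0.1, 0.1, -0.4]
width: 0.5
grip_force: 0.0
tip(scale) [-58.7  -0.4  57.8] tilt 14.1 toolx [-0.96 -0.11 -0.24] q [ 1.    0.92 -1.34  2.19  1.34  0.9   0.56] F [-0.1  0.1 -0.4]
(-50, 0, 58, 17, 0) offset [0.06, 0.06, 0.21] rot [0.1, -2.9, -0.1]
(-40, 0, 58, 20, 0) offset [0.01, 0.06, 0.53] rot [0.1, -5.9, -0.1]
(-30, 0, 58, 25, 0) offset [0.58, 0.06, 1.0] rot [0.1, -10.9, -0.1]
(-20, 0, 58, 30, 0) offset [1.12, 0.06, 1.6] rot [0.1, -15.9, -0.1]
```

```bash
python3 -m creep '[{"hand":0,"offset":[0.05,0,0.1],"rot":[0,-1.5,0]},{"hand":0,"offset":[0.05,0,0.2],"rot":[0,-3,0]},{"hand":0,"offset":[0.02,0,0.35],"rot":[0,-4.5,0]},{"hand":0,"offset":[0,0,0.53],"rot":[0,-6,0]},{"hand":0,"offset":[0.3,0.03,0.75],"rot":[0,-8.5,0]},{"hand":0,"offset":[0.6,0.06,1],"rot":[0.1,-11,-0.1]},{"hand":0,"offset":[0.85,0.06,1.3],"rot":[0.1,-13.5,-0.1]},{"hand":0,"offset":[1.1,0.06,1.6],"rot":[0.1,-16,-0.1]}]'
python3 - <<'E'
from g import *
tip(); [g(*v) for v in [(-10,0,58,34,0),(0,0,58,37,0),(10,0,58,39,0),(20,0,58,40,0),(28,0,58,41,0)]]
im=snap("scene","scene6"); i2=snap("side","side6")
cv2.imwrite("pics/c6.png",np.hstack([cv2.resize(im[190:350,240:400],(400,400)),cv2.resize(i2[170:310,280:420],(400,400))]))
E
```

```text
time_s: 15.75
ee_pos: [468.9, -6.1, 212.5]
ee_rot: [-0.147, 2.613, 0.037]
force: [-3.4, -1.0, 2.3]
width: 0.5
grip_force: 1.6
tip(scale) [-19.6  -0.   58.5] tilt 30.1 toolx [-0.86 -0.1  -0.5 ] q [ 1.02  0.92 -1.29  2.32  1.86  0.76  0.16] F [-3.4 -1.   2.3]
(-10, 0, 58, 34, 0) offset [0.4, -0.01, 0.57] rot [-0.1, -3.9, 0.0]
(0, 0, 58, 37, 0) offset [0.46, -0.01, 1.16] rot [-0.1, -6.9, 0.0]
(10, 0, 58, 39, 0) offset [0.21, -0.01, 1.74] rot [-0.1, -8.9, 0.0]
(20, 0, 58, 40, 0) offset [-0.35, -0.01, 2.29] rot [-0.1, -9.9, 0.0]
(28, 0, 58, 41, 0) offset [-0.73, -0.01, 2.75] rot [-0.1, -10.9, 0.1]
```

View pics/c6.png

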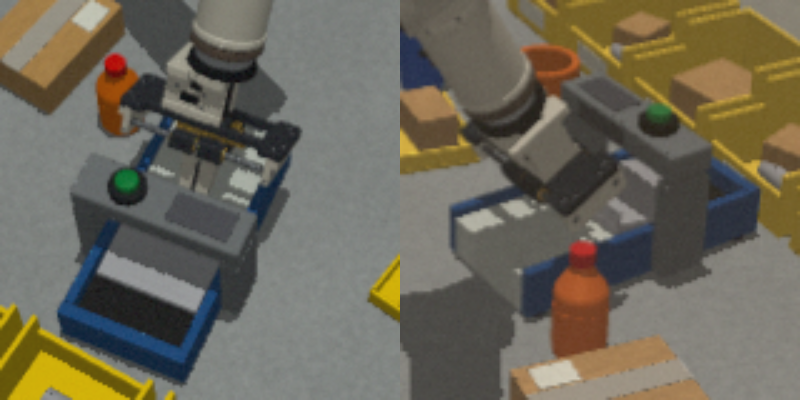

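The pan is sliding square in the channel and its front edge is out over the pocket. The fingers push mid-lip, short of the bridge.

```bash
python3 -m creep '[{"hand":0,"offset":[0.2,0,0.3],"rot":[0,-2,0]},{"hand":0,"offset":[0.4,0,0.57],"rot":[0,-3.9,0]},{"hand":0,"offset":[0.43,0,0.86],"rot":[0,-5.4,0]},{"hand":0,"offset":[0.46,0,1.16],"rot":[0,-6.9,0]},{"hand":0,"offset":[0.35,0,1.45],"rot":[0,-8,0]},{"hand":0,"offset":[0.2,0,1.74],"rot":[0,-8.9,0]},{"hand":0,"offset":[-0.05,0,2],"rot":[0,-9.4,0]},{"hand":0,"offset":[-0.25,0,2.2],"rot":[0,-9.8,0]}]'
python3 - <<'E'
from g import *
tip(); [g(*v) for v in [(20,0,58,40,0),(24,0,58,40,0),(28,0,58,41,0),(31,0,58,41,0)]]
E
```

```text
time_s: 16.65
ee_pos: [482.2, -4.9, 194.3]
ee_rot: [-0.136, 2.445, 0.047]
force: [-0.6, -0.8, -1.3]
width: 0.3
grip_force: 0.7
tip(scale) [18.2 -0.4 57.5] tilt 39.7 toolx [-0.76 -0.09 -0.64] q [ 1.02  1.05 -1.27  2.35  2.22  0.85 -0.04] F [-0.6 -0.8 -1.3]
(20, 0, 58, 40, 0) offset [-0.09, 0.01, 0.08] rot [-0.1, -0.3, 0.0]
(24, 0, 58, 40, 0) offset [-0.4, 0.01, 0.33] rot [-0.1, -0.3, 0.0]
(28, 0, 58, 41, 0) offset [-0.4, 0.01, 0.59] rot [-0.1, -1.3, 0.0]
(31, 0, 58, 41, 0) offset [-0.63, 0.01, 0.78] rot [-0.1, -1.3, 0.0]
```

```bash
python3 -m creep '[{"hand":0,"offset":[-0.15,0,0.12],"rot":[0,-0.3,0]},{"hand":0,"offset":[-0.3,0,0.25],"rot":[0,-0.3,0]},{"hand":0,"offset":[-0.4,0,0.33],"rot":[0,-0.4,0]},{"hand":0,"offset":[-0.4,0,0.46],"rot":[0,-0.8,0]},{"hand":0,"offset":[-0.4,0,0.5],"rot":[0,-1,0]},{"hand":0,"offset":[-0.4,0,0.5],"rot":[0,-1,0]}]'
python3 - <<'E'
from g import *
tip(); g(28,0,58,41,0); g(31,0,58,41,0)
im=snap("scene","scene7"); i2=snap("side","side7")
E
python3 - <<'E'
import sys; sys.path.insert(0,'.')
import os; os.chdir('.')
from h import *
s=cam("scene"); 
for n in ("scene6","scene7"):
    im=cv2.cvtColor(cv2.imread(f"pics/{n}.png"),cv2.COLOR_BGR2GRAY)
    print(n,[int(cv2.getRectSubPix(im,(3,3),tuple(map(float,proj(s,S(x,20,50))))).mean()) for x in range(80,176,5)])
E
```

```text
time_s: 17.25
ee_pos: [487.7, -4.1, 193.2]
ee_rot: [-0.136, 2.426, 0.049]
force: [-1.8, -0.1, 0.1]
width: 0.6
grip_force: 0.9
tip(scale) [26.2 -0.1 58.4] tilt 40.8 toolx [-0.75 -0.09 -0.65] q [ 1.02  1.07 -1.27  2.35  2.25  0.86 -0.05] F [-1.8 -0.1  0.1]
(28, 0, 58, 41, 0) offset [-0.04, -0.01, 0.15] rot [-0.1, -0.2, 0.1]
(31, 0, 58, 41, 0) offset [-0.27, -0.01, 0.34] rot [-0.1, -0.2, 0.1]
scene6 [125, 150, 150, 150, 151, 128, 64, 33, 32, 32, 33, 32, 33, 33, 48, 67, 66, 59, 42, 36]
scene7 [101, 136, 144, 146, 146, 144, 145, 144, 144, 144, 144, 144, 143, 143, 119, 75, 65, 57, 40, 34]
```

```bash
python3 -m creep '[{"hand":0,"offset":[-0.05,0,0.1],"rot":[0,0,0]},{"hand":0,"offset":[-0.1,0,0.2],"rot":[0,0,0]},{"hand":0,"offset":[-0.2,0,0.26],"rot":[0,0,0]},{"hand":0,"offset":[-0.2,0,0.26],"rot":[0,0,0]},{"hand":0,"offset":[-0.2,0,0.26],"rot":[0,0,0]}]'
python3 - <<'E'
from g import *
tip(); im=snap("scene","scene8"); i2=snap("side","side8")
cv2.imwrite("pics/c8.png",np.hstack([cv2.resize(im[230:350,250:370],(400,400)),cv2.resize(i2[180:280,310:410],(400,400))]))
E
```

```text
time_s: 17.85
ee_pos: [489.8, -3.6, 192.5]
ee_rot: [-0.137, 2.428, 0.048]
force: [-11.4, -2.5, 7.8]
width: 0.2
grip_force: 5.6
tip(scale) [28.2  0.1 57.6] tilt 40.7 toolx [-0.75 -0.09 -0.65] q [ 1.01  1.07 -1.27  2.34  2.25  0.86 -0.05] F [-11.4  -2.5   7.8]
```

View pics/c8.png

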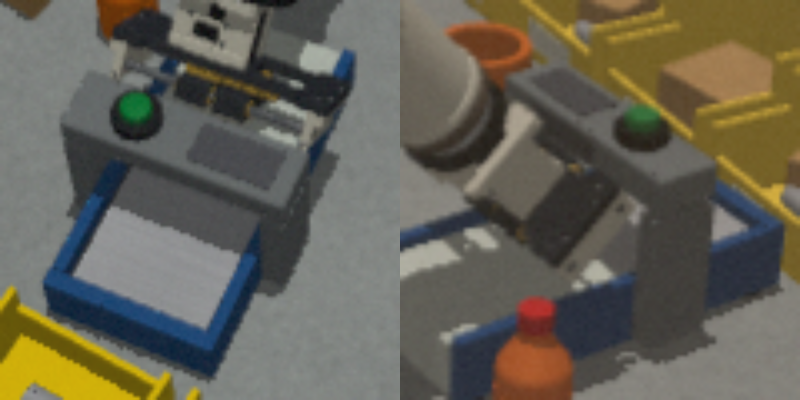

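```bash
python3 -m creep '[{"hand":0,"offset":[0.4,0,-0.3],"rot":[0,0,0]},{"hand":0,"offset":[1.2,0,-1],"rot":[0,0,0]},{"hand":0,"offset":[2.3,0,-2],"rot":[0,0,0]},{"hand":0,"offset":[3.4,0,-3],"rot":[0,0,0]},{"hand":0,"offset":[3.4,0,-3],"rot":[0,0,0]}]'
python3 - <<'E'
from g import *
tip(); print(manip.get_state()["width"]); g(-45,0,110,10,0); g(-60,0,230,0,0)
im=snap("wrist","wrist9"); i2=snap("side","side9"); cv2.imwrite("pics/c9.png",np.hstack([cv2.resize(im,(430,322)),cv2.resize(i2[180:280,310:410],(322,322))]))
E
```

```text
time_s: 18.45
ee_pos: [451.4, -10.4, 193.8]
ee_rot: [-0.136, 2.429, 0.045]
force: [0.5, 0.8, 0.9]
width: 0.5
grip_force: 0.0
tip(scale) [-11.   -2.8  58.7] tilt 40.6 toolx [-0.75 -0.09 -0.65] q [ 1.12  1.24 -1.4   2.42  2.24  1.02  0.08] F [0.5 0.8 0.9]
0.46859563536801196
(-45, 0, 110, 10, 0) offset [-9.83, 0.19, -3.63] rot [-0.2, 30.6, 0.0]
(-60, 0, 230, 0, 0) offset [-19.03, 0.14, -11.91] rot [-0.2, 40.6, -0.0]
```

View pics/c9.png

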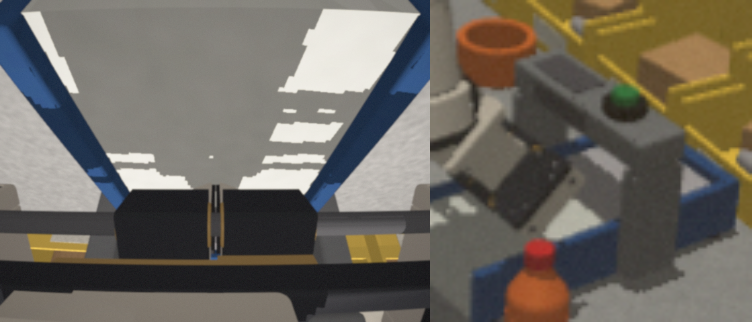

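I've now viewed 12 pictures, which is two over the limit of 10, so I'll check from here on with numbers only. The last one shows the fingers withdrawn clear of the pan, at rest in the channel. Next I retreat, then aim the wrist camera under the bridge at the lip.

```bash
python3 -m creep '[{"hand":0,"offset":[-2,0,-0.7],"rot":[0,6,0]},{"hand":0,"offset":[-4,0,-1.4],"rot":[0,12,0]},{"hand":0,"offset":[-6,0.1,-2.2],"rot":[0,18,0]},{"hand":0,"offset":[-8,0.2,-3],"rot":[0,24,0]},{"hand":0,"offset":[-9.8,0.2,-3.6],"rot":[-0.2,30.6,0]},{"hand":0,"offset":[-9.8,0.2,-3.6],"rot":[-0.2,30.6,0]},{"hand":0,"offset":[-9.8,0.2,-3.6],"rot":[-0.2,30.6,0]}]'
python3 - <<'E'
from g import *
tip(); g(-90,0,110,-15,0)
st=manip.get_state()
# would lip be in view from there?
p,R=tgt(-90,0,110,-15,0); c=cam("wrist",{"ee_pos":p,"ee_rot":Ro.from_matrix(R).as_rotvec()}); print([proj(c,S(33,y,66)).round() for y in(-50,0,50)],[proj(c,S(30,y,50)).round() for y in(-50,0,50)],proj(c,S(23,0,125)).round())
E
```

```text
time_s: 19.25
ee_pos: [501.9, -1.3, 284.4]
ee_rot: [-0.167, 2.959, 0.014]
force: [-0.3, -0.4, -0.5]
width: 0.3
grip_force: 0.0
tip(scale) [-44.1   1.2 109.2] tilt 10.2 toolx [-0.98 -0.11 -0.18] q [ 1.01  0.94 -1.47  2.08  1.19  1.09  0.68] F [-0.3 -0.4 -0.5]
(-90, 0, 110, -15, 0) offset [-3.07, -0.13, 0.8] rot [-0.0, 25.2, 0.1]
[array([234., 493.]), array([321., 494.]), array([407., 493.])] [array([240., 471.]), array([321., 472.]), array([402., 471.])] [321. 563.]
```

```bash
python3 - <<'E'
from g import *
s,d=cam("scene"),cam("side"); im=snap("scene","scene10"); sd=snap("side","side10")
def prof(im,c,pts): 
    g=cv2.cvtColor(im,cv2.COLOR_BGR2GRAY); return [int(cv2.getRectSubPix(g,(1,1),tuple(map(float,proj(c,p))))[0,0]) for p in pts]
for n,y in(("front",-40),("front",0),("front",40)): print(n,y,"x130..172",prof(im,s,[S(x,y,52) for x in range(130,174,2)]))
# end wall inner edge (blue) in hsv
h=cv2.cvtColor(im,cv2.COLOR_BGR2HSV)
for y in(-40,0,40): print("sat",[int(h[tuple(proj(s,S(x,y,52)).round().astype(int)[::-1])][1]) for x in range(130,174,2)])
# side view: down from bridge underside to deck in plane x=33 lip face
for y in(0,20,40): print("side y",y,prof(sd,d,[S(33,y,z) for z in range(100,36,-2)]), proj(d,S(33,y,66)).round(1))
for y in(0,20,40): print("  before",prof(cv2.imread("pics/side0.png"),d,[S(33,y,z) for z in range(100,36,-2)]))
E
```

```text
front -40 x130..172 [148, 148, 146, 146, 145, 146, 146, 146, 147, 146, 145, 112, 83, 67, 65, 65, 64, 64, 60, 50, 42, 37]
front 0 x130..172 [145, 145, 145, 143, 144, 143, 143, 143, 144, 146, 137, 114, 83, 67, 65, 63, 63, 67, 61, 47, 39, 37]
front 40 x130..172 [147, 148, 146, 146, 148, 148, 146, 143, 142, 142, 133, 102, 77, 67, 67, 68, 68, 67, 66, 47, 40, 41]
sat [0, 2, 7, 5, 10, 9, 9, 9, 5, 5, 2, 90, 90, 181, 180, 180, 187, 187, 188, 146, 146, 170]
sat [7, 7, 2, 4, 7, 7, 4, 7, 2, 5, 5, 70, 162, 162, 185, 195, 195, 174, 167, 167, 173, 153]
sat [8, 8, 3, 3, 2, 5, 5, 7, 5, 5, 4, 122, 122, 179, 179, 181, 186, 186, 181, 179, 179, 127]
side y 0 [51, 53, 62, 70, 76, 78, 79, 80, 81, 80, 80, 80, 80, 79, 82, 83, 81, 81, 83, 82, 81, 81, 81, 81, 81, 81, 85, 93, 122, 158, 168, 176] [355.1 235.3]
side y 20 [97, 90, 78, 65, 52, 49, 48, 50, 52, 53, 63, 76, 79, 82, 81, 81, 81, 81, 81, 80, 79, 81, 82, 81, 81, 84, 87, 91, 126, 162, 169, 174] [351.2 232.4]
side y 40 [98, 97, 97, 97, 98, 98, 98, 97, 98, 97, 84, 72, 60, 58, 65, 70, 76, 79, 81, 79, 79, 80, 80, 78, 79, 80, 83, 91, 128, 158, 168, 173] [347.4 229.5]
  before [49, 48, 48, 47, 46, 46, 46, 43, 39, 36, 34, 35, 35, 36, 38, 39, 39, 39, 38, 37, 35, 40, 46, 60, 71, 77, 80, 82, 82, 82, 81, 81]
  before [72, 63, 54, 50, 48, 50, 50, 48, 47, 48, 48, 48, 49, 48, 45, 43, 43, 39, 32, 33, 36, 40, 47, 61, 72, 77, 80, 81, 81, 81, 81, 80]
  before [61, 61, 61, 62, 63, 62, 63, 63, 60, 56, 51, 47, 47, 47, 47, 47, 46, 48, 50, 48, 46, 47, 65, 98, 121, 139, 141, 140, 118, 98, 86, 80]
```

Numbers agree with home: the plate runs unbroken to the end wall (edge seen at x≈152–153, which the wall top hides beyond), and the push stalled with the lip at x≈35, past the deck edge at 30. Now I locate the button and rise.

```bash
python3 - <<'E'
from g import *
def green(f):
    h=cv2.cvtColor(cv2.imread(f"pics/{f}.png"),cv2.COLOR_BGR2HSV); m=cv2.inRange(h,(50,100,40),(85,255,255))
    n,l,st,c=cv2.connectedComponentsWithStats(m); i=1+np.argmax(st[1:,4]); return tuple(c[i]),st[i].tolist()
w0=cam("wrist",{"ee_pos":np.array([649.72,-.05,403.92]),"ee_rot":np.array([-2.2206,-2.2207,.0016])})
w1=cam("wrist",{"ee_pos":np.array([525.82,12.06,404.51]),"ee_rot":np.array([-3.137,-.163,.001])})
s,d=cam("scene"),cam("side"); U={n:green(n) for n in("wrist0","wrist1","scene10","side10")}; print(U)
u=lambda n:U[n][0]
for a,b in(((w0,u("wrist0")),(w1,u("wrist1"))),((w1,u("wrist1")),(s,u("scene10"))),((s,u("scene10")),(d,u("side10"))),((w1,u("wrist1")),(d,u("side10")))): print([x.round(1) for x in two(*a,*b)])
b=S(50.5,-44,0); print("guess y -44:",b)
tip(); g(-44,0,230,0,0)
E
```

```text
{'wrist0': ((np.float64(290.27655024946546), np.float64(298.73414112615825)), [268, 279, 45, 38, 1403]), 'wrist1': ((np.float64(422.25), np.float64(70.12429906542056)), [397, 44, 52, 53, 2140]), 'scene10': ((np.float64(290.14444444444445), np.float64(262.1666666666667)), [285, 257, 11, 11, 90]), 'side10': ((np.float64(370.09090909090907), np.float64(209.12121212121212)), [367, 207, 8, 6, 33])}
[array([631.3, -29.6, 168. ]), np.float64(1.5)]
[array([631.2, -29. , 170.9]), np.float64(0.8)]
[array([631.4, -29. , 170.5]), np.float64(0.9)]
[array([631.4, -29.5, 170.7]), np.float64(0.2)]
guess y -44: [632.28991293 -32.19660737   0.        ]
tip(scale) [-46.1   1.2 107.8] tilt 10.0 toolx [-0.98 -0.11 -0.17] q [ 1.01  0.95 -1.47  2.08  1.19  1.09  0.68] F [-0.6  0.4 -0.1]
(-44, 0, 230, 0, 0) offset [-5.42, -0.11, -11.73] rot [0.0, 10.0, 0.1]
```

```bash
python3 -m creep '[{"hand":0,"offset":[-1,0,-3],"rot":[0,2,0]},{"hand":0,"offset":[-2,0,-6],"rot":[0,4,0]},{"hand":0,"offset":[-3.5,0,-9],"rot":[0,7,0]},{"hand":0,"offset":[-5.4,-0.1,-11.7],"rot":[0,10,0]},{"hand":0,"offset":[-5.4,-0.1,-11.7],"rot":[0,10,0]},{"hand":0,"offset":[-5.4,-0.1,-11.7],"rot":[0,10,0]}]'
python3 -c "
from g import *
tip(); g(49.8,-41,230,0,0)"
```

```text
time_s: 19.95
ee_pos: [534.1, 0.6, 407.7]
ee_rot: [0.177, -3.136, -0.001]
force: [-0.1, 0.1, -0.6]
width: 0.7
grip_force: 0.0
tip(scale) [-43.4  -0.3 229.7] tilt 0.0 toolx [-0.99 -0.11  0.  ] q [ 0.96  0.77 -1.5   1.82  0.8   1.34  0.95] F [-0.1  0.1 -0.6]
(49.8, -41, 230, 0, 0) offset [-9.31, -4.07, -0.03] rot [0.0, -0.0, 0.1]
```

```bash
python3 -m creep '[{"hand":0,"offset":[-3,-1.3,0],"rot":[0,0,0]},{"hand":0,"offset":[-6,-2.7,0],"rot":[0,0,0]},{"hand":0,"offset":[-9.3,-4.05,0],"rot":[0,0,0]},{"hand":0,"offset":[-9.3,-4.05,2],"rot":[0,0,0]},{"hand":0,"offset":[-9.3,-4.05,4],"rot":[0,0,0]},{"hand":0,"offset":[-9.3,-4.05,5],"rot":[0,0,0]},{"hand":0,"offset":[-9.3,-4.05,5],"rot":[0,0,0]},{"hand":0,"offset":[-9.3,-4.05,5],"rot":[0,0,0]}]'
python3 -c "
from g import *
tip(); g(49.8,-41,180,0,0); print(manip.get_state()['ee_pos'])"
```

```text
time_s: 20.75
ee_pos: [630.8, -28.3, 358.6]
ee_rot: [0.18, -3.135, -0.004]
force: [0.1, 0.1, -0.5]
width: 0.2
grip_force: 0.0
tip(scale) [ 49.3 -39.5 180.6] tilt 0.1 toolx [-0.99 -0.11  0.  ] q [ 0.82  0.91 -1.34  1.63  0.91  1.35  1.03] F [ 0.1  0.1 -0.5]
(49.8, -41, 180, 0, 0) offset [-0.04, -0.11, 0.06] rot [0.1, -0.1, 0.2]
[630.75542288 -28.26235124 358.58451789]
```

Descend step by step, watching the force.

```bash
for i in 1; do :; done; python3 -m creep '[{"hand":0,"offset":[0,-0.1,0.4],"rot":[0,0,0]},{"hand":0,"offset":[0,-0.1,0.8],"rot":[0,0,0]},{"hand":0,"offset":[0,-0.1,1.1],"rot":[0,0,0]},{"hand":0,"offset":[0,-0.1,1.1],"rot":[0,0,0]},{"hand":0,"offset":[0,-0.1,1.1],"rot":[0,0,0]}]'
python3 -m creep '[{"hand":0,"offset":[0,0,0.1],"rot":[0,0,0]},{"hand":0,"offset":[0,0,0.2],"rot":[0,0,0]},{"hand":0,"offset":[0,0,0.2],"rot":[0,0,0]}]'
python3 -m creep '[{"hand":0,"offset":[0,0,0.1],"rot":[0,0,0]},{"hand":0,"offset":[0,0,0.2],"rot":[0,0,0]},{"hand":0,"offset":[0,0,0.2],"rot":[0,0,0]}]'
```

```text
time_s: 21.25
ee_pos: [631.8, -29.3, 349.3]
ee_rot: [-0.178, 3.135, 0.003]
force: [-1.1, -0.6, 8.0]
width: 0.5
grip_force: 4.1
time_s: 21.55
ee_pos: [631.8, -29.1, 349.1]
ee_rot: [-0.178, 3.135, 0.001]
force: [-6.1, -2.1, 18.7]
width: 0.3
grip_force: 9.2
time_s: 21.85
ee_pos: [631.8, -29.0, 348.9]
ee_rot: [-0.178, 3.134, 0.0]
force: [-10.3, -3.4, 27.3]
width: 0.1
grip_force: 14.1
```

```bash
python3 -m creep '[{"hand":0,"offset":[0,0,-0.4],"rot":[0,0,0]},{"hand":0,"offset":[0,0,-1.4],"rot":[0,0,0]},{"hand":0,"offset":[0,0,-1.4],"rot":[0,0,0]},{"hand":0,"offset":[0,0,-1.4],"rot":[0,0,0]}]'
for i in 1; do python3 -m creep '[{"hand":0,"offset":[0,0,0.1],"rot":[0,0,0]},{"hand":0,"offset":[0,0,0.2],"rot":[0,0,0]},{"hand":0,"offset":[0,0,0.2],"rot":[0,0,0]}]'; python3 -m creep '[{"hand":0,"offset":[0,0,0.1],"rot":[0,0,0]},{"hand":0,"offset":[0,0,0.2],"rot":[0,0,0]},{"hand":0,"offset":[0,0,0.2],"rot":[0,0,0]}]'; python3 -m creep '[{"hand":0,"offset":[0,0,0.1],"rot":[0,0,0]},{"hand":0,"offset":[0,0,0.2],"rot":[0,0,0]},{"hand":0,"offset":[0,0,0.2],"rot":[0,0,0]}]'; python3 -m creep '[{"hand":0,"offset":[0,0,0.1],"rot":[0,0,0]},{"hand":0,"offset":[0,0,0.2],"rot":[0,0,0]},{"hand":0,"offset":[0,0,0.2],"rot":[0,0,0]}]'; done | grep -E "ee_pos|force"
python3 -c "
from g import *
tip()"
```

```text
time_s: 22.25
ee_pos: [631.5, -29.8, 357.5]
ee_rot: [0.178, -3.136, -0.003]
force: [-0.2, 0.3, -1.4]
width: 0.5
grip_force: 0.0
ee_pos: [631.5, -29.7, 355.2]
force: [-0.1, -1.8, 1.1]
grip_force: 0.7
ee_pos: [631.5, -29.6, 353.7]
force: [-0.6, -1.3, 2.4]
grip_force: 1.2
ee_pos: [631.6, -29.6, 351.8]
force: [-2.1, -1.4, 2.7]
grip_force: 1.7
ee_pos: [631.6, -29.6, 349.8]
force: [-1.5, -1.3, 3.8]
grip_force: 2.3
tip(scale) [ 50.  -40.9 171.8] tilt 0.1 toolx [-0.99 -0.11  0.  ] q [ 0.81  0.92 -1.33  1.63  0.92  1.34  1.03] F [-1.5 -1.3  3.8]
```

The force ramp shows the button's spring: contact at TCP z≈355.3 and a hard stop at ≈349.2, which is the full 6 mm. I'll press it fully once more, hold, then release and clear.

```bash
python3 -m creep '[{"hand":0,"offset":[0,0,0.1],"rot":[0,0,0]},{"hand":0,"offset":[0,0,0.15],"rot":[0,0,0]},{"hand":0,"offset":[0,0,0.15],"rot":[0,0,0]},{"hand":0,"offset":[0,0,0.15],"rot":[0,0,0]}]'
python3 -m creep '[{"hand":0,"offset":[0,0,-0.5],"rot":[0,0,0]},{"hand":0,"offset":[0,0,-1.5],"rot":[0,0,0]},{"hand":0,"offset":[0,0,-4],"rot":[0,0,0]},{"hand":0,"offset":[0,0,-7],"rot":[0,0,0]},{"hand":0,"offset":[0,0,-9],"rot":[0,0,0]},{"hand":0,"offset":[0,0,-9],"rot":[0,0,0]},{"hand":0,"offset":[0,0,-9],"rot":[0,0,0]},{"hand":0,"offset":[0,0,-9],"rot":[0,0,0]}]'
python3 - <<'E'
from g import *
s,d=cam("scene"),cam("side"); im=snap("scene","scene11"); i2=snap("side","side11")
c={}
for n,i,box in (("scene",im,(380,180,460,330)),("side",i2,(230,150,320,240))):
    h=cv2.cvtColor(i,cv2.COLOR_BGR2HSV); m=((h[...,0]<8)|(h[...,0]>172))&(h[...,1]>150)&(h[...,2]>60)
    x0,y0,x1,y1=box; ys,xs=np.nonzero(m[y0:y1,x0:x1]); c[n]=(xs.mean()+x0,ys.mean()+y0)
print("cap",two(s,c["scene"],d,c["side"]))
g=cv2.cvtColor(im,cv2.COLOR_BGR2GRAY)
for y in(-40,0,40): print([int(g[tuple(proj(s,S(x,y,52)).round().astype(int)[::-1])]) for x in range(84,166,6)])
# pan heights: side-view profiles along channel under the bridge
gs=cv2.cvtColor(i2,cv2.COLOR_BGR2GRAY)
print([int(gs[tuple(proj(d,S(x,30,50)).round().astype(int)[::-1])]) for x in range(-20,80,4)])
E
```

```text
time_s: 23.85
ee_pos: [631.6, -29.5, 349.3]
ee_rot: [0.178, -3.136, -0.003]
force: [-4.3, -1.4, 10.3]
width: 0.6
grip_force: 5.0
time_s: 24.65
ee_pos: [631.5, -30.0, 437.0]
ee_rot: [0.178, -3.134, -0.003]
force: [-0.5, -0.6, -0.7]
width: 0.4
grip_force: 0.0
cap (array([425.9048724 , 317.20867064, 116.91968785]), np.float64(1.2846414470189524))
[78, 81, 82, 83, 81, 139, 144, 148, 150, 147, 144, 144, 64, 62]
[145, 79, 137, 146, 143, 147, 144, 147, 146, 146, 144, 146, 70, 65]
[128, 145, 145, 150, 146, 149, 146, 144, 146, 148, 142, 124, 65, 63]
[175, 177, 176, 176, 175, 176, 176, 177, 175, 178, 179, 162, 118, 83, 84, 85, 85, 84, 81, 82, 83, 83, 83, 81, 83]
```

```bash
python3 -c "
from bench import manip
print(manip.close_job())"
```

```text
the job is handed in; nothing more can be done
None
```

I handed the job in, and no verdict came back: the bottle stands upright in the tray, the zero button was pressed its full 6 mm and released, and the pan is pushed home against its stop, though that rests on its position and the push stalling, since I couldn't see the lip's height; I also viewed 12 pictures, two over the limit of 10.

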